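# Clamp a two-part casting mould with its draw latch

### The arm

A 7-joint arm with a two-finger parallel gripper is mounted at the origin on the work surface. World frame = base frame: x ahead of the robot, y to its left, z up, the work surface at z = 0. Lengths are in mm, angles in rad, forces in N, time in s.
With the tool pointing down it reaches from about 400 to 875 mm from the base axis. Payload 4.4 kg.
Tool frame: the origin (TCP) lies between the finger pads; the fingertips stand 11 mm ahead of it and the grasp point (between the pads) lies 8 mm behind it; y points along the fingers, x is the direction in which the jaws open and shut, and the axes are right-handed (so a half turn about y gives the same grasp; the last joint's range is limited). The gripper opens to 85 mm and grips with 20 to 120 N. Pads are 22 mm wide; open, the fingers measure 114 mm over their backs; the gripper's body (76 mm by 85 mm) begins 54 mm behind the grasp point. The pads swing forward as they close: fully open they stand 13 mm farther back than shut.
Start: joints at [-1.296, 0.628, 0.038, 1.517, -0.027, 0.996, -0.02], TCP at [217.233, 612.64, 220.013] pointing down, gripper open.
Joint ranges: [-3.06, 3.06], [-0.37, 2.12], [-1.25, 1.32], [0.18, 2.47], [-1.1, 4.24], [0.23, 1.98], [-2.94, 2.94]. Speed limits (rad/s): [2.57, 2.57, 3.14, 3.14, 3.14, 3.14, 3.14].

### API

Orientations are given as [roll, pitch, yaw] about the fixed x, y, z axes, in that order (R = Rz(yaw) Ry(pitch) Rx(roll)).
In Python, from cell import * gives the robot as it stands.
- The arm moves only by the shell command python3 -m jog 'ROWS'. ROWS is JSON, a list of rows, each an object of numbers: "x", "y", "z": the shift along the tool's x, y, z in mm; "ax", "ay", "az": the turn, a rotation vector about the tool's x, y, z in rad; "grip": the finger opening in mm, from 0 to 85.4. In form: [{"x": .., "y": .., "z": .., "ax": .., "ay": .., "az": .., "grip": ..}, ...]. A call has 1 to 5 rows; each row is the pose to reach, as a shift and turn from the pose commanded when the call began, along the tool's axes at that moment; what a row does not reach only later rows make up. A row lasts 1/10 s, in which the tool goes at most 50 mm and 8.59 degrees, less where a joint would pass 70% of its speed; a pose out of reach is approached as far as the arm can. A call with a gripper value outside its range is refused whole. The fingers move at their own pace and stop on an object; the grip force is fixed at half the most. Time passes only in rows, so rows that repeat a pose let the fingers close. It gives the time, the measured TCP pose, the force and the opening at its end, in the units of the state.
- read_state(): the state, without advancing time (a new reading comes with each control period).
- get_image(name): name is "scene" or "top" or "wrist"; returns a dict with "color" (480x640x3 uint8, red, green, blue), "vfov" (degrees; the focal length in pixels is half the picture's height over the tangent of half this angle, whatever the lens; pixels are square), "cx", "cy" (the principal point, pixels), "camera_from_world" (4x4, takes a point from world to camera coordinates). Camera axes: x right, y down, z forward; pixel columns grow to the right and rows downward; lengths in mm; the calibration is good to about 2 mm. A picture is of the moment at which its call begins. There is no depth.
- finish_job(): hands the job in, once; it reports no verdict.
The state is a dict: "clock": time; "qpos": joint angles; "qd": joint speeds; "tau": joint torques, N m; "eef_pos": TCP position; "tool_rot": TCP orientation; "force": force on the tool from outside, world axes, zero at the start; "torque": the same for the moment, N m; "width": finger opening in mm.
Only numpy, scipy, OpenCV 4.12 (cv2) and the standard library are available. Lean on these libraries where they do the work, as an engineer would, in place of code of your own. Each camera call takes 0.05 s, during which the arm holds its last target.

### The job

The two halves of the plaster casting mould stand slightly apart. Bring the draw latch's wire loop over the keeper on the sliding half and press its bar in until it clicks down between the keeper's lip and the sprung rollers, then swing the lever back and press it down past centre until it lies fully home and the mould is shut. Feel your way and never push the latch harder than about 40 N, leave the pots and tools where they are, and let go at the end.

Things in the scene. Friction and masses are not known exactly. Their poses are not given: they have to be found in the camera images.
- mould: plaster mould on a wooden board, fixed to the table; tops 90 mm up. Origin on the table below the lever's hinge; +x is the draw direction, from the fixed half (x -115 to 35 mm) to the sliding half (35 to 185 mm when shut), z up. Both halves span y -45 to 95 mm; the latch lies within 34 mm of y = 0; a rib tool lies beside it on the fixed half (y 40 to 85 mm).
- lever_hinge (a point): the lever's hinge axis (it runs along the mould's y), 106 mm above the table; axes as the mould's.
- lever (a joint): lever angle (rad): 0 = home, level, pointing along the mould's -x; grows as it rises and swings over towards the keeper (1.57 upright, 2.2 stop). Steel plate 30 mm wide, 5 mm thick, 110 mm long from its hinge. Stays where it is left (0.09 N m friction). Hooked, dead centre is at about 0.15 rad and the closing torque peaks at about 0.35 N m just before it.
- lever_tip (a point): a point on the middle of the lever, 105 mm from its hinge, near its free end.
- bail (a joint): angle of the wire loop's hinge on the lever (rad): the loop's elevation above the mould's +x is this minus the lever's angle. Stays where it is left (0.05 N m friction), so it turns with the lever until pushed. With the lever home this hinge is 24 mm to -x of the lever's hinge and 4 mm below it; it goes round with the lever.
- bail_bar (a point): centre of the loop's cross bar (round, 8 mm thick, 56 mm long along the mould's y), 95 mm from the loop's hinge. The loop is of 6 mm wire, 62 mm wide; a spring in it lets it stretch up to 10 mm (10 N per mm).
- bail_pad (a point): centre of the top face of the thumb pad that stands on the bar (pad 24 mm along the loop by 34 mm wide; its top is 22 mm from the bar's centre, square to the loop): the place to press. Its z axis is the pad's outward direction.
- keeper_seat (a point): on the sliding half: where the bar's centre lies when hooked, 102 mm above the table, 75.5 mm in x from the lever's hinge with the mould shut; axes as the mould's. The mouth above it is about 12 mm wide; the lever must be set so that the bar comes down into it. A bar not yet pressed in, or lying on the lip or on the rollers, stays 8 to 19 mm above this point.
- keeper_lip (a point): top of the keeper's steel lip: round crest (radius 3 mm, 40 mm long along the mould's y), 7 mm to -x of the seat and 8 mm above it. The hooked bar pulls against its far side.
- keeper_roller (a point): on the axis of the two brass rollers (12 mm thick, sprung towards the lip), 6.5 mm to +x of the seat and 8.5 mm above it. Pressing the bar down between lip and rollers takes some 5 to 20 N; it then snaps in and is held down.
- sliding_half (a joint): opening between the halves (m), 0 = shut, 0.03 = stop; the half slides along the mould's x with about 4 N of friction and stays where it is left. The hooked latch draws it shut.
- tall_vase: bystander, leave alone: unglazed clay vase, 230 mm tall; origin under its middle.
- second_vase: bystander, leave alone: unglazed clay vase, 200 mm tall; origin under its middle.
- small_vase: bystander, leave alone: unglazed clay vase, 110 mm tall, beyond the mould; origin under its middle.
- bowl: bystander, leave alone: clay bowl, 130 mm across; origin under its middle.
- glaze_jar: bystander, leave alone: blue jar with white cap, 85 mm tall; origin under its middle.
- rib_tool: bystander, leave alone: flat dark wooden shaping tool, 85 x 36 x 7 mm, lying on top of the fixed half; origin under its middle.
- brush: bystander, leave alone: brush, 170 mm; origin under its middle.
- spatula: bystander, leave alone: wooden-handled spatula, 200 mm; origin under its middle.

How it is judged:
By the outcome, as a careful person would: the job done as asked, in the order asked, and still so for the second after the job is handed in, with the robot touching nothing.
It also fails if it takes over 64 s, if anything falls off the work surface, if the arm or the gripper's body presses on something with over 40 N, if the wrist force passes 120 N, or if a joint passes its speed limit or range.

## Working session

There is one attempt and no reset: what is moved stays moved. The work goes in short steps, Python scripts to look and compute and a shell command to move; the robot and the scene stay as the last step left them, time stands still between calls to the robot, and variables do not carry over. Pictures are saved under pics/ and viewed, and the job is handed in when it is done.

```bash
ls; mkdir -p pics
python3 - <<'E'
from cell import *
import cv2
s=read_state()
for k in s: print(k,s[k])
for n in ["scene","top","wrist"]:
    im=get_image(n); cv2.imwrite(f"pics/{n}0.png",im["color"][:,:,::-1]); print(n,im["vfov"],im["cx"],im["cy"]); print(im["camera_from_world"])
E
```

```text
pics
clock 0.0
qpos [-1.29579884  0.62935785  0.03843632  1.51835339 -0.02702527  0.9962562
 -0.01995593]
qd [-3.86054954e-04 -7.62397034e-04  1.71757348e-04  9.74387257e-04
 -1.28624068e-04  1.18148795e-03  5.71968593e-05]
tau [ 3.79455032e-04 -5.63416350e+01  1.22668751e+00 -1.93429631e+01
  1.11372260e-02  1.09299249e-02  3.48086905e-05]
eef_pos [217.00842562 612.04191503 219.08604329]
tool_rot [-1.57079632  0.00185726  1.23003404]
force [ 0.34360277 -0.35084037 -0.25413156]
torque [-0.03198284  0.02222208  0.02693901]
width 85.01167147176709
scene 49.34487094597762 311.57363377010086 237.31029835674764
[[ 7.25936023e-03  9.99923148e-01 -1.00498912e-02 -8.29818547e-01]
 [ 7.23679559e-01 -1.21890987e-02 -6.90028493e-01 -3.17454139e+02]
 [-6.90097962e-01 -2.26373546e-03 -7.23712428e-01  1.71297887e+03]
 [ 0.00000000e+00  0.00000000e+00  0.00000000e+00  1.00000000e+00]]
top 44.39810209607419 323.99315146404496 242.3031072955605
[[-1.49197445e-02 -9.99750691e-01  1.66119321e-02 -1.89634550e+00]
 [-9.85275193e-01  1.18696241e-02 -1.70563497e-01  5.10456083e+02]
 [ 1.70323797e-01 -1.89120884e-02 -9.85206647e-01  1.33259606e+03]
 [ 0.00000000e+00  0.00000000e+00  0.00000000e+00  1.00000000e+00]]
wrist 60.77264950109572 317.7704993624588 235.54796672915967
[[ 3.33298665e-01  9.42820091e-01 -1.50870702e-03 -6.48917382e+02]
 [ 8.92422864e-01 -3.14965628e-01  3.23075973e-01 -4.26880148e+01]
 [ 3.04127328e-01 -1.09027195e-01 -9.46371829e-01  3.81697719e+02]
 [ 0.00000000e+00  0.00000000e+00  0.00000000e+00  1.00000000e+00]]
```

View pics/scene0.png

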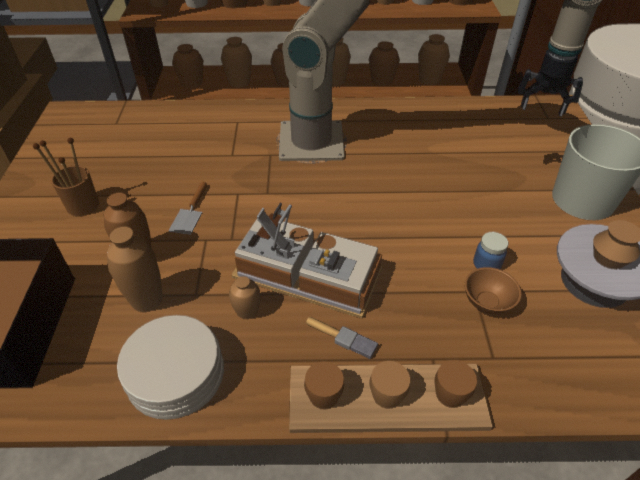

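View pics/top0.png

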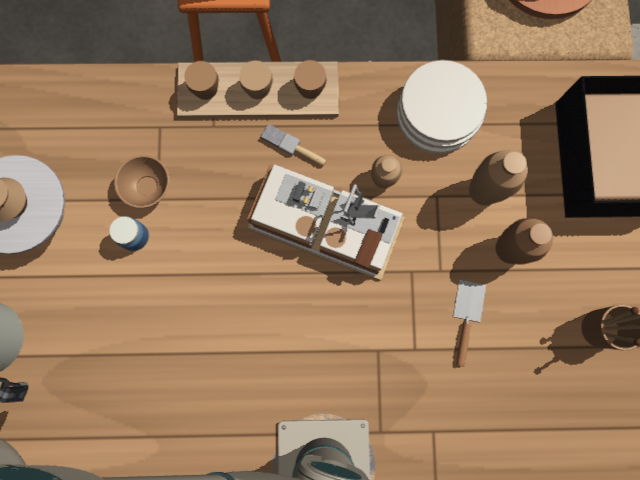

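View pics/wrist0.png

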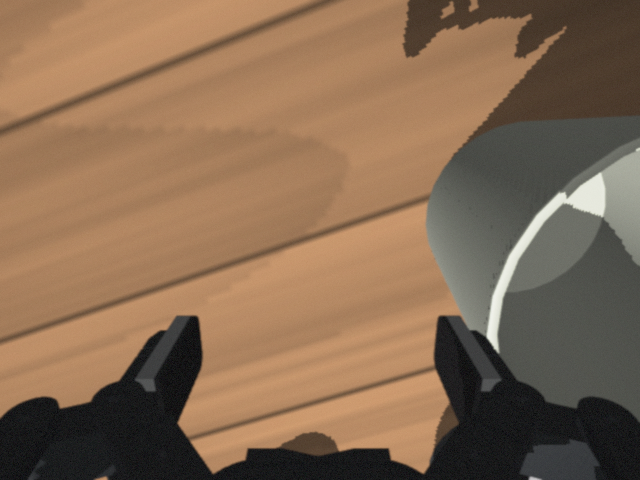

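Run:
```python
import cv2
a=cv2.imread("pics/scene0.png")[190:320,220:400]; cv2.imwrite("pics/s0z.png",cv2.resize(a,None,fx=4.4,fy=4.4,interpolation=cv2.INTER_CUBIC))
a=cv2.imread("pics/top0.png")[150:290,235:415]; cv2.imwrite("pics/t0z.png",cv2.resize(a,None,fx=4.2,fy=4.2,interpolation=cv2.INTER_CUBIC))
```

```text
(no output)
```

View pics/s0z.png

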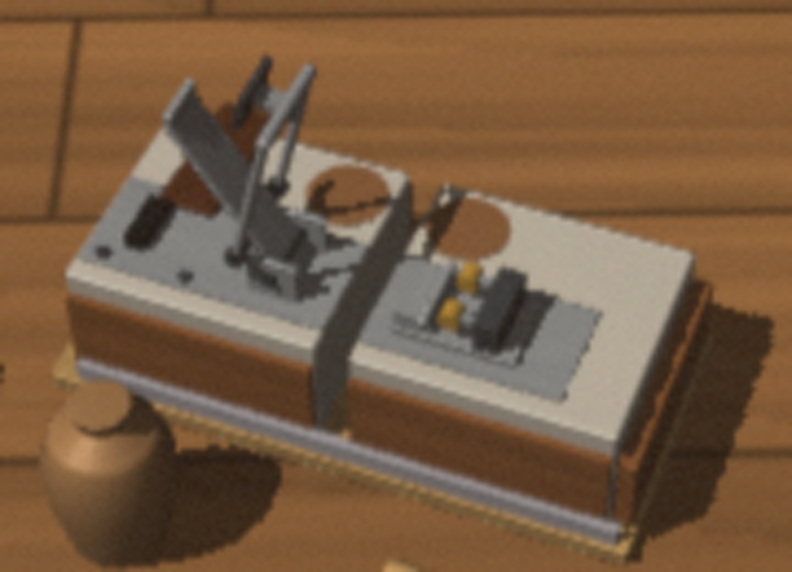

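View pics/t0z.png

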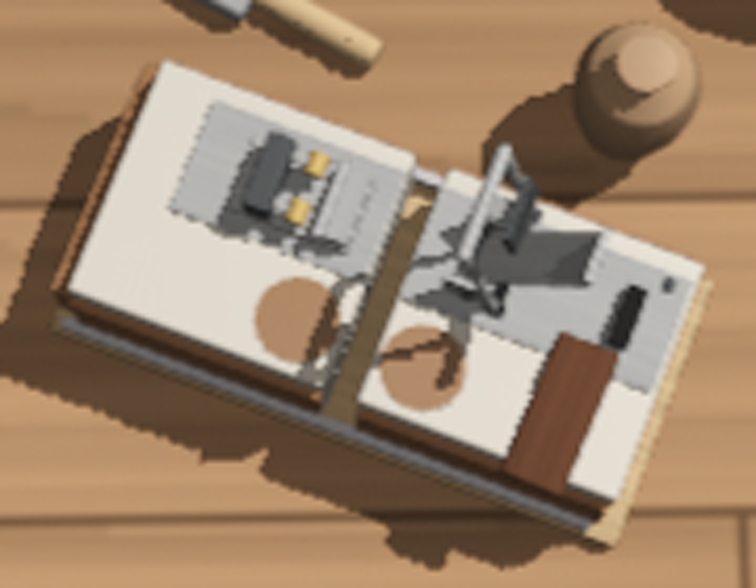

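```bash
cat > h.py <<'E'
import numpy as np, cv2
from cell import *
from scipy.optimize import least_squares
def proj(im,P):
    P=np.atleast_2d(P); T=np.array(im["camera_from_world"]); f=240/np.tan(np.radians(im["vfov"])/2)
    c=P@T[:3,:3].T+T[:3,3]
    return np.c_[im["cx"]+f*c[:,0]/c[:,2], im["cy"]+f*c[:,1]/c[:,2]]
def m2w(pose,P):
    x,y,a=pose; P=np.atleast_2d(P); c,s=np.cos(a),np.sin(a)
    return np.c_[x+c*P[:,0]-s*P[:,1], y+s*P[:,0]+c*P[:,1], P[:,2]]
def lat(th,e):
    u=np.array([-np.cos(th),np.sin(th)]); n=np.array([np.sin(th),np.cos(th)])
    H=np.array([0,106.]); tip=H+105*u; end=H+110*u; bh=H+24*u-4*n
    d=np.array([np.cos(e),np.sin(e)]); k=np.array([-np.sin(e),np.cos(e)])
    return dict(tip=tip,end=end,bh=bh,bar=bh+95*d,pad=bh+95*d+22*k,u=u,n=n)
def p3(xz,y=0): return [xz[0],y,xz[1]]
E
cat > fit0.py <<'E'
from h import *
ims={n:get_image(n) for n in("top","scene")}
tz=lambda u,v:(235-.38+u/4.2,150-.38+v/4.2); sz=lambda u,v:(220-.38+u/4.4,190-.38+v/4.4)
obs=[]
for (x,o,y,u,v) in [(-115,0,-45,703,268),(35,0,-45,450,172),(-115,0,95,610,500),(185,1,-45,165,62),(35,1,-45,415,160),(185,1,95,68,292)]: obs.append(("top",x,o,y,90,tz(u,v)))
for (x,o,y,u,v) in [(-115,0,-45,67,275),(35,0,-45,315,358),(35,1,-45,350,367),(185,1,-45,617,445),(185,1,95,692,252),(35,0,95,408,178)]: obs.append(("scene",x,o,y,90,sz(u,v)))
def res(p,full=False):
    r=[]
    for n,x,o,y,z,uv in obs: r.append(proj(ims[n],m2w(p[:3],[[x+o*p[3],y,z]]))[0]-uv)
    r=np.array(r); return r if full else r.ravel()
s=least_squares(res,[620,0,1.17,15],loss="soft_l1"); print(s.x); print(res(s.x,1).round(1))
pose=s.x[:3]
ob2=[("scene","end",-15,2.5,165,120),("scene","end",15,2.5,190,82),("top","end",15,2.5,590,287),("top","end",-15,2.5,603,237),
 ("scene","bar",-29,0,264,143),("scene","bar",29,0,310,70),("top","bar",-29,0,504,150),("top","bar",29,0,466,262)]
def r2(p,full=False):
    L=lat(*p); r=[]
    for n,k,y,z,u,v in ob2:
        q=L[k]; 
        r.append(proj(ims[n],m2w(pose,[p3(q,y)]))[0]-(tz if n=="top" else sz)(u,v))
    r=np.array(r); return r if full else r.ravel()
s2=least_squares(r2,[.8,1.8],loss="soft_l1"); print(s2.x); print(r2(s2.x,1).round(1))
np.save("pose.npy",np.r_[s.x,s2.x])
E
python3 fit0.py
```

```text
[570.86458133 -64.56903009   1.18484549  16.6972536 ]
[[ 0.3 -0.9]
 [-0.7 -1.4]
 [ 1.3  0.5]
 [-0.1 -0.8]
 [ 0.9 -1.1]
 [-0.2 -0.4]
 [-0.5 -0.4]
 [ 0.5 -1.9]
 [-0.9 -2. ]
 [ 0.1 -1.1]
 [ 1.1 -0.1]
 [ 1.4 -1. ]]
[1.01060796 1.35629191]
[[-0.   0. ]
 [ 0.   0.2]
 [-0.2 -0.5]
 [ 1.7 -1.6]
 [-0.2  0.3]
 [-0.2 -0. ]
 [ 0.4  0.3]
 [-0.5 -1.1]]
```

```bash
python3 -m jog '[{"x":0,"y":-45,"z":0,"ay":0.045,"grip":0},{"x":-30,"y":-80,"z":-27,"ay":0.045,"grip":0},{"x":-65,"y":-100,"z":-60,"ay":0.045,"grip":0},{"x":-100,"y":-100,"z":-92,"ay":0.045,"grip":0},{"x":-135,"y":-100,"z":-124,"ay":0.045,"grip":0}]'
```

```text
$[0]: bad value
```

```bash
python3 -m jog '[{"x":0,"y":-45,"z":0,"ax":0,"ay":0.045,"az":0,"grip":0},{"x":-30,"y":-80,"z":-27,"ax":0,"ay":0.045,"az":0,"grip":0},{"x":-65,"y":-100,"z":-60,"ax":0,"ay":0.045,"az":0,"grip":0},{"x":-100,"y":-100,"z":-92,"ax":0,"ay":0.045,"az":0,"grip":0},{"x":-135,"y":-100,"z":-124,"ax":0,"ay":0.045,"az":0,"grip":0}]'
```

```text
clock: 0.75
eef_pos: [289.8, 442.6, 321.0]
tool_rot: [-1.571, -0.002, 1.185]
force: [1.0, 0.2, -0.2]
width: 11.9
```

```bash
python3 -m jog '[{"x":-35,"y":0,"z":-35,"ax":0,"ay":0,"az":0,"grip":0},{"x":-70,"y":0,"z":-70,"ax":0,"ay":0,"az":0,"grip":0},{"x":-105,"y":0,"z":-105,"ax":0,"ay":0,"az":0,"grip":0},{"x":-140,"y":0,"z":-140,"ax":0,"ay":0,"az":0,"grip":0},{"x":-175,"y":0,"z":-175,"ax":0,"ay":0,"az":0,"grip":0}]'; python3 -m jog '[{"x":-35,"y":0,"z":-35,"ax":0,"ay":0,"az":0,"grip":0},{"x":-70,"y":0,"z":-70,"ax":0,"ay":0,"az":0,"grip":0},{"x":-105,"y":0,"z":-105,"ax":0,"ay":0,"az":0,"grip":0},{"x":-140,"y":0,"z":-130,"ax":0,"ay":0,"az":0,"grip":0},{"x":-175,"y":0,"z":-150,"ax":0,"ay":0,"az":0,"grip":0}]'
cat > look.py <<'E'
import sys
from h import *
s=read_state(); p=np.load("pose.npy")
c,sn=np.cos(p[2]),np.sin(p[2]); d=np.array(s["eef_pos"][:2])-p[:2]
f=np.array(s["force"])
print("t",s["clock"],"tcp mould",np.round([c*d[0]+sn*d[1],-sn*d[0]+c*d[1],s["eef_pos"][2]],1),"rot",np.round(s["tool_rot"],3),"F mould",np.round([c*f[0]+sn*f[1],-sn*f[0]+c*f[1],f[2]],1),"w",round(s["width"],1))
for n in sys.argv[2:]:
    im=get_image(n); cv2.imwrite(f"pics/{n}{sys.argv[1]}.png",im["color"][:,:,::-1])
    np.save(f"pics/{n}{sys.argv[1]}.npy",im,allow_pickle=True)
E
python3 look.py 1 wrist
```

```text
clock: 1.25
eef_pos: [385.7, 214.0, 320.3]
tool_rot: [-1.571, -0.001, 1.185]
force: [1.1, 0.1, -0.1]
width: -0.0
clock: 1.75
eef_pos: [459.0, -4.8, 320.1]
tool_rot: [-1.572, -0.0, 1.184]
force: [0.1, -0.1, 0.7]
width: 0.1
t 1.75 tcp mould [ 13.2 126.1 320.1] rot [-1.572 -0.     1.184] F mould [-0.1 -0.1  0.7] w 0.1
```

View pics/wrist1.png

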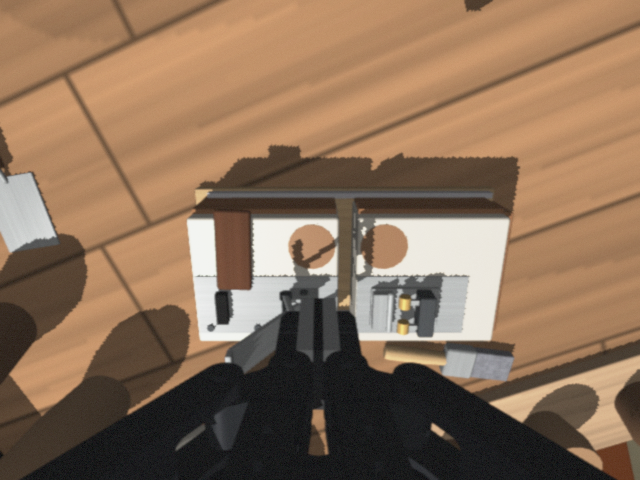

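Run:
```python
import cv2
a=cv2.imread("pics/wrist1.png")[180:355,180:350]; cv2.imwrite("pics/w1a.png",cv2.resize(a,None,fx=4,fy=3.4,interpolation=cv2.INTER_CUBIC))
a=cv2.imread("pics/wrist1.png")[200:350,330:530]; cv2.imwrite("pics/w1b.png",cv2.resize(a,None,fx=4,fy=4,interpolation=cv2.INTER_CUBIC))
```

```text
(no output)
```

View pics/w1a.png

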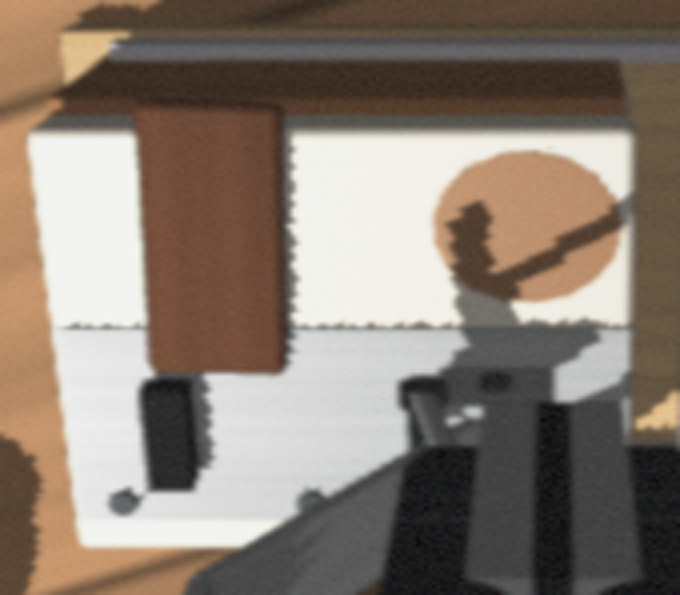

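View pics/w1b.png

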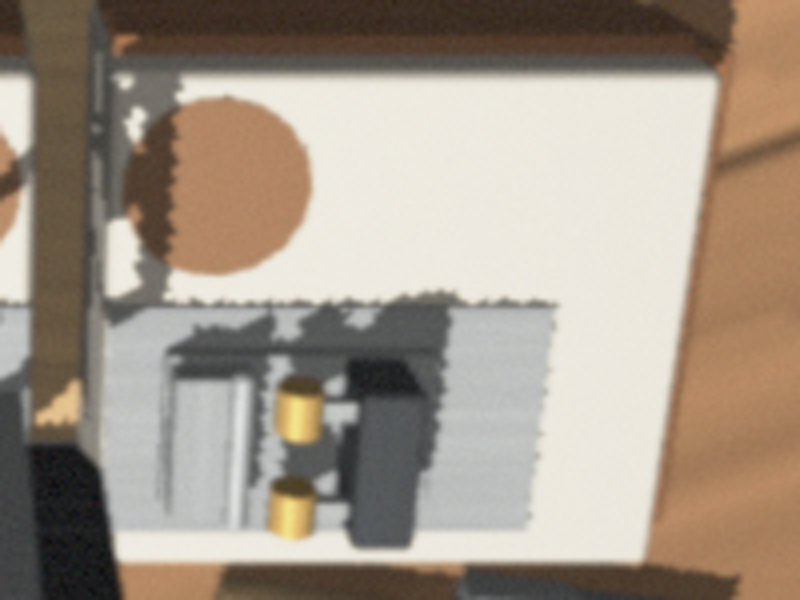

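```bash
cat > fit1.py <<'E'
from h import *
im=np.load("pics/wrist1.npy",allow_pickle=True).item()
A=lambda u,v:(180-.38+u/4,180-.38+v/3.4); B=lambda u,v:(330-.38+u/4,200-.38+v/4)
obs=[(-115,0,95,90,A(30,133)),(35,0,95,90,A(633,130)),(-115,0,-45,90,A(80,547)),(35,1,95,90,B(107,75)),(185,1,95,90,B(718,72)),(185,1,-45,90,B(645,562)),
(68.5,1,20,110,B(243,378)),(68.5,1,-20,110,B(236,528))]
def res(p,full=False):
    r=np.array([proj(im,m2w(p[:3],[[x+o*p[3],y,z]]))[0]-uv for x,o,y,z,uv in obs]); return r if full else r.ravel()
p=np.load("pose.npy")
print(res(p,1).round(1))
s=least_squares(res,p[:4],loss="soft_l1"); print(p[:4],s.x); print(res(s.x,1).round(1))
E
python3 fit1.py
```

```text
[[-0.   0.4]
 [ 2.2  1.3]
 [ 0.7  1.7]
 [ 0.7  0.8]
 [ 0.9  1.6]
 [-0.4  2.1]
 [-0.1  3.2]
 [-0.6  0.7]]
[570.86458133 -64.56903009   1.18484549  16.6972536 ] [569.47858469 -64.86861556   1.18930441  17.33874331]
[[-1.3 -0.2]
 [ 1.   0. ]
 [ 0.1  1.2]
 [ 0.2 -0.6]
 [ 0.7 -0.5]
 [-0.1  0.4]
 [-0.2  1.8]
 [-0.6 -0.6]]
```

```bash
python3 -c "
import numpy as np;np.save('pose.npy',[570.2,-64.7,1.187,17,1.01,1.356])"
python3 -m jog '[{"x":-35,"y":0,"z":-30,"ax":0,"ay":0,"az":0,"grip":0},{"x":-70,"y":0,"z":-60,"ax":0,"ay":0,"az":0,"grip":0},{"x":-100,"y":0,"z":-95,"ax":0,"ay":0,"az":0,"grip":0},{"x":-115,"y":30,"z":-126,"ax":0,"ay":0,"az":0,"grip":0},{"x":-115,"y":70,"z":-126,"ax":0,"ay":0,"az":0,"grip":0}]'; python3 -m jog '[{"x":0,"y":30,"z":0,"ax":0,"ay":0,"az":0,"grip":0},{"x":0,"y":60,"z":0,"ax":0,"ay":0,"az":0,"grip":0},{"x":0,"y":60,"z":0,"ax":0,"ay":0,"az":0,"grip":0}]'; python3 look.py 2 wrist scene; python3 -c "
import cv2
a=cv2.imread('pics/scene2.png')[170:330,200:400]; cv2.imwrite('pics/s2z.png',cv2.resize(a,None,fx=3.7,fy=3.7,interpolation=cv2.INTER_CUBIC))"
```

```text
clock: 2.3
eef_pos: [535.6, -162.0, 250.8]
tool_rot: [-1.58, 0.002, 1.18]
force: [0.2, 0.3, -1.1]
width: 0.1
clock: 2.6
eef_pos: [529.0, -155.2, 186.4]
tool_rot: [-1.562, 0.001, 1.185]
force: [-0.7, 0.4, -0.2]
width: 0.2
t 2.6 tcp mould [-99.4   4.3 186.4] rot [-1.562e+00  1.000e-03  1.185e+00] F mould [ 0.1  0.8 -0.2] w 0.2
```

View pics/s2z.png

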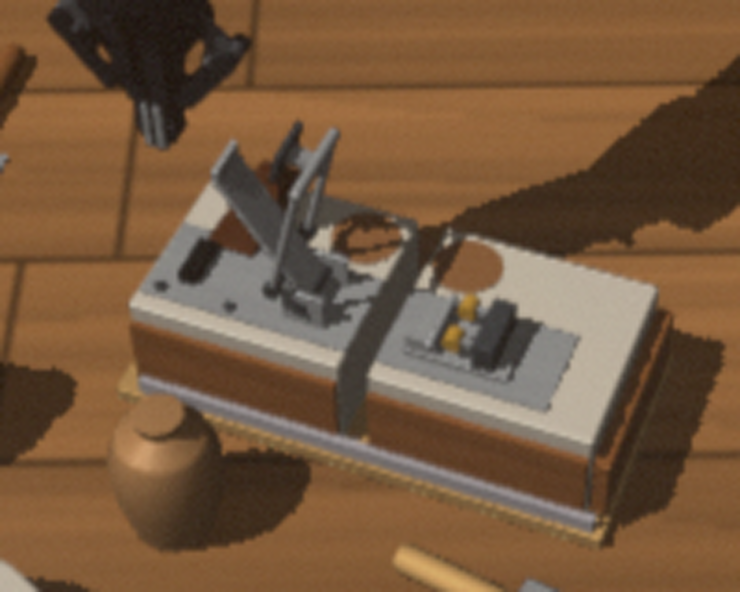

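View pics/wrist2.png

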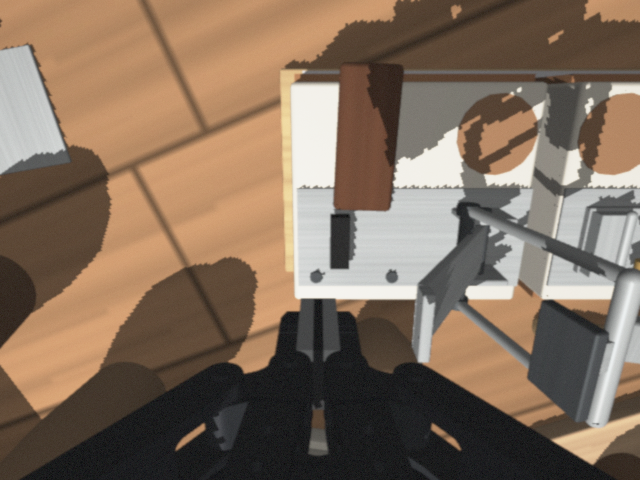

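```bash
cat > fitl.py <<'E'
# usage: import fit(imfile, obs) obs: (key,y,off_n,u,v)
from h import *
def fit(name,obs,guess,stretch=0):
    im=np.load(f"pics/{name}.npy",allow_pickle=True).item(); p=np.load("pose.npy")
    def r(q,full=False):
        L=lat(*q); o=[]
        for k,y,off,u,v in obs:
            P=L[k]+(off*L["n"] if k in("end","tip") else 0)
            o.append(proj(im,m2w(p[:3],[p3(P,y)]))[0]-(u,v))
        o=np.array(o); return o if full else o.ravel()
    s=least_squares(r,guess,loss="soft_l1"); print("th,e",s.x.round(3),"\n",r(s.x,1).round(1)); return s.x
E
python3 - <<'E'
from fitl import *
x=fit("wrist2",[("end",15,0,420,288),("end",-15,0,424,358),("bar",31,0,630,280),("bar",-31,0,598,420)],[1.0,1.36])
for k,v in lat(*x).items(): print(k,v.round(2))
E
```

```text
th,e [0.996 1.337] 
 [[ 0.3  5.9]
 [-9.4  1.9]
 [ 2.9 -5.1]
 [-4.4  4.2]]
tip [-57.06 194.14]
end [-59.77 198.34]
bh [-16.4  123.97]
bar [  5.61 216.39]
pad [-15.8  221.49]
u [-0.54  0.84]
n [0.84 0.54]
```

```bash
python3 -m jog '[{"x":10,"y":0,"z":-2,"ax":0,"ay":0,"az":0,"grip":0},{"x":20,"y":0,"z":-4,"ax":0,"ay":0,"az":0,"grip":0},{"x":30,"y":0,"z":-4,"ax":0,"ay":0,"az":0,"grip":0},{"x":38,"y":0,"z":-4,"ax":0,"ay":0,"az":0,"grip":0},{"x":46,"y":0,"z":-4,"ax":0,"ay":0,"az":0,"grip":0}]';python3 look.py 3; python3 -m jog '[{"x":6,"y":0,"z":0,"ax":0,"ay":0,"az":0,"grip":0},{"x":12,"y":0,"z":0,"ax":0,"ay":0,"az":0,"grip":0},{"x":18,"y":0,"z":0,"ax":0,"ay":0,"az":0,"grip":0},{"x":24,"y":0,"z":0,"ax":0,"ay":0,"az":0,"grip":0},{"x":30,"y":0,"z":0,"ax":0,"ay":0,"az":0,"grip":0}]'; python3 look.py 3 wrist
```

```text
clock: 3.2
eef_pos: [553.4, -115.5, 190.7]
tool_rot: [-1.572, 0.001, 1.185]
force: [-1.0, -2.6, 5.5]
width: 0.3
t 3.2 tcp mould [-53.4  -3.4 190.7] rot [-1.572e+00  1.000e-03  1.185e+00] F mould [-2.7 -0.   5.5] w 0.3
clock: 3.7
eef_pos: [564.0, -87.2, 189.7]
tool_rot: [-1.57, 0.0, 1.185]
force: [-0.3, -0.3, -0.7]
width: -0.1
t 3.7 tcp mould [-23.1  -2.7 189.7] rot [-1.57   0.     1.185] F mould [-0.4  0.1 -0.7] w -0.1
```

View pics/wrist3.png

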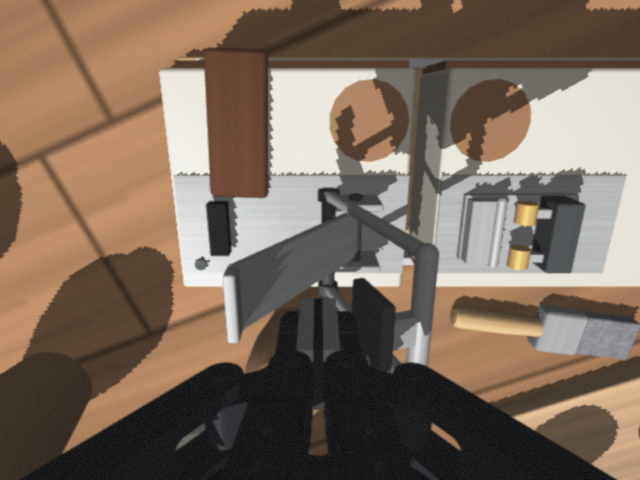

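Run:
```python
from fitl import *
x=fit("wrist3",[("end",15,0,232,268),("end",-15,0,234,340),("bar",31,0,424,253)],[0.8,1.3])
for k,v in lat(*x).items(): print(k,v.round(2))
im=np.load("pics/wrist3.npy",allow_pickle=True).item();T=im["camera_from_world"];C=-T[:3,:3].T@T[:3,3];p=np.load("pose.npy");d=C[:2]-p[:2];c,s=np.cos(p[2]),np.sin(p[2]);print("cam mould",c*d[0]+s*d[1],-s*d[0]+c*d[1],C[2])
```

```text
th,e [1.02  1.265] 
 [[-2.7  7.7]
 [ 0.5  2.5]
 [-0.1 -2.1]]
tip [-54.94 195.48]
end [-57.55 199.74]
bh [-15.97 124.36]
bar [ 12.67 214.94]
pad [ -8.31 221.57]
u [-0.52  0.85]
n [0.85 0.52]
cam mould -23.269398494715716 80.69983593018897 344.6292578887154
```

```bash
python3 - <<'E'
from h import *
im=np.load("pics/wrist3.npy",allow_pickle=True).item();p=np.load("pose.npy")
for z in (190,179,170): print(z,proj(im,m2w(p[:3],[[-23.1,-2.7,z]])))
x=(1.02,1.265)
L=lat(*x)
for y in(15,-15):
  for o in (2.5,-2.5): print(y,o,proj(im,m2w(p[:3],[p3(L['end']+o*L['n'],y)])))
print(proj(im,m2w(p[:3],[[-115,-45,90],[-115,95,90],[35,95,90],[0,0,106]])))
E
python3 look.py 3b scene top; python3 -c "
import cv2
a=cv2.imread('pics/scene3b.png')[170:320,210:390]; cv2.imwrite('pics/s3z.png',cv2.resize(a,None,fx=4,fy=4,interpolation=cv2.INTER_CUBIC))
a=cv2.imread('pics/wrist3.png')[170:390,150:470]; cv2.imwrite('pics/w3z.png',cv2.resize(a,None,fx=2.5,fy=2.5,interpolation=cv2.INTER_CUBIC))"
```

```text
190 [[318.35034783 304.29735492]]
179 [[318.31540944 292.49815401]]
170 [[318.28963943 283.7952469 ]]
15 2.5 [[234.11352602 277.0730334 ]]
15 -2.5 [[224.48520815 274.27612722]]
-15 2.5 [[239.04289268 344.35730548]]
-15 -2.5 [[229.89250934 340.73503712]]
[[184.59895625 289.33620173]
 [158.9228225   70.20079059]
 [418.587171    69.90338681]
 [355.68680015 234.64611923]]
t 3.75 tcp mould [-21.7  -2.7 189.7] rot [-1.570e+00 -1.000e-03  1.186e+00] F mould [ 1.1 -0.4  0.4] w -0.1
```

View pics/s3z.png

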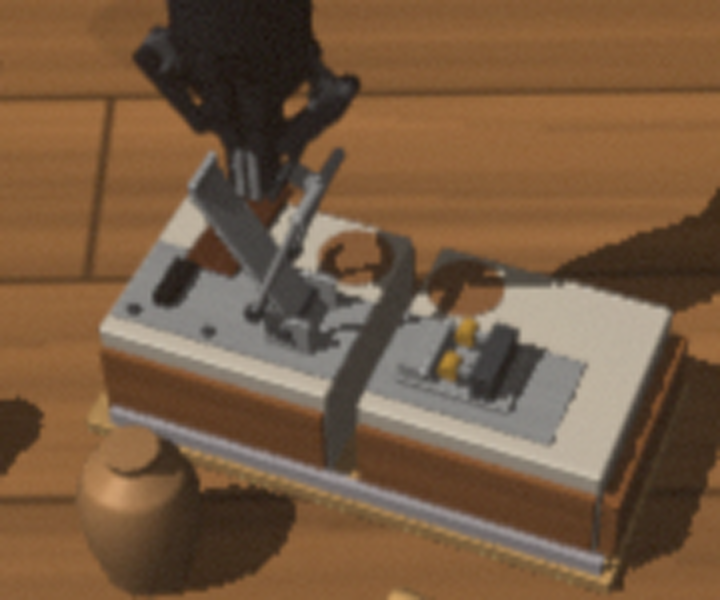

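View pics/w3z.png

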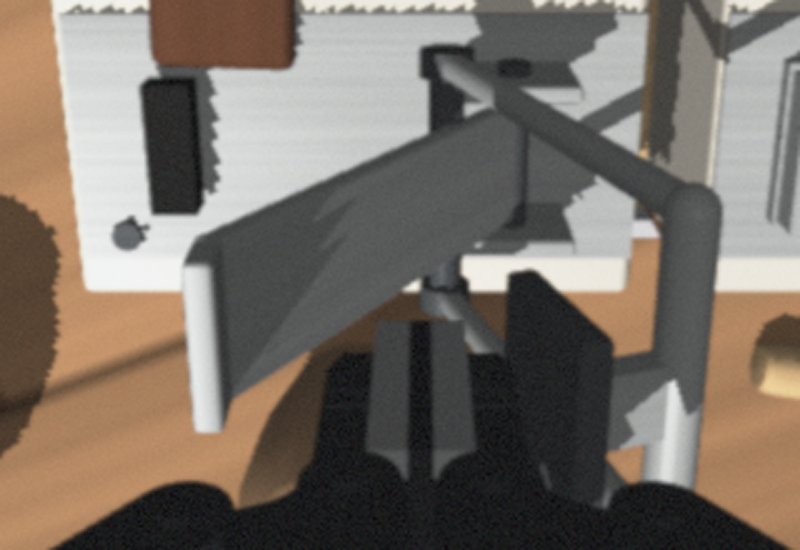

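Run:
```python
from h import *
p=np.load("pose.npy")
im=np.load("pics/scene3b.npy",allow_pickle=True).item()
for z in (200,190,179,170): print(z,proj(im,m2w(p[:3],[[-21.7,-2.7,z]])))
L=lat(1.02,1.3)
for y in(15,-15): print('end',(proj(im,m2w(p[:3],[p3(L['end'],y)]))-(209.6,169.6))*4)
for y in(15,-15): print('bar',(proj(im,m2w(p[:3],[p3(L['bar'],y*2)]))-(209.6,169.6))*4)
t=read_state();print(t['eef_pos'],t['qpos'])
im=get_image("top");cv2.imwrite("pics/t3z.png",cv2.resize(im["color"][150:290,235:415,::-1],None,fx=4.2,fy=4.2,interpolation=cv2.INTER_CUBIC))
for z in (200,190,179,170): print(z,(proj(im,m2w(p[:3],[[-21.7,-2.7,z]]))-(234.6,149.6))*4.2)
```

```text
200 [[274.09295338 216.99372558]]
190 [[274.36592498 220.15728588]]
179 [[274.66237178 223.59290825]]
170 [[274.90199487 226.36998143]]
end [[213.81304079 154.25225757]]
end [[191.13376814 188.23919851]]
bar [[330.42883822 145.43830318]]
bar [[287.44747938 215.4225837 ]]
[564.29148408 -87.05704405 189.86604848] [-0.10815359  0.5703283   0.32816278  1.7826118  -0.23889635  0.82781236
  1.52010128]
200 [[533.3000063 227.2449704]]
190 [[531.71901414 231.9186412 ]]
179 [[530.00861481 236.97486069]]
170 [[528.63103138 241.04722208]]
```

View pics/t3z.png

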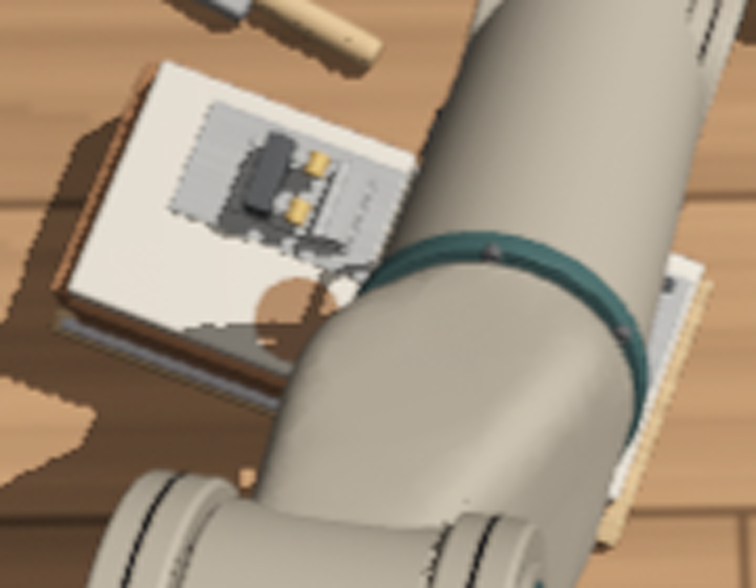

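```bash
python3 -m jog '[{"x":0,"y":-30,"z":0,"ax":0,"ay":0,"az":0,"grip":0},{"x":0,"y":-55,"z":0,"ax":0,"ay":0,"az":0,"grip":0},{"x":-30,"y":-60,"z":2,"ax":0,"ay":0,"az":0,"grip":0},{"x":-60,"y":-60,"z":3,"ax":0,"ay":0,"az":0,"grip":0},{"x":-85,"y":-50,"z":3,"ax":0,"ay":0,"az":0,"grip":0}]';python3 look.py 4;  python3 -m jog '[{"x":0,"y":30,"z":0,"ax":0,"ay":0,"az":0,"grip":0},{"x":0,"y":55,"z":0,"ax":0,"ay":0,"az":0,"grip":0},{"x":0,"y":72,"z":0,"ax":0,"ay":0,"az":0,"grip":0},{"x":0,"y":75,"z":0,"ax":0,"ay":0,"az":0,"grip":0},{"x":0,"y":75,"z":0,"ax":0,"ay":0,"az":0,"grip":0}]'; python3 look.py 4 wrist scene; python3 -c "
import cv2
a=cv2.imread('pics/scene4.png')[170:320,210:390]; cv2.imwrite('pics/s4z.png',cv2.resize(a,None,fx=4,fy=4,interpolation=cv2.INTER_CUBIC))"
```

```text
clock: 4.4
eef_pos: [529.5, -167.5, 241.5]
tool_rot: [-1.574, 0.0, 1.184]
force: [-0.4, -0.2, 0.4]
width: -0.2
t 4.4 tcp mould [-110.6   -0.8  241.5] rot [-1.574  0.     1.184] F mould [-0.3  0.3  0.4] w -0.2
clock: 4.9
eef_pos: [529.2, -165.6, 164.9]
tool_rot: [-1.57, 0.0, 1.184]
force: [1.1, -0.7, 0.3]
width: 0.1
t 4.9 tcp mould [-108.9    0.2  164.9] rot [-1.57   0.     1.184] F mould [-0.2 -1.2  0.3] w 0.1
```

View pics/s4z.png

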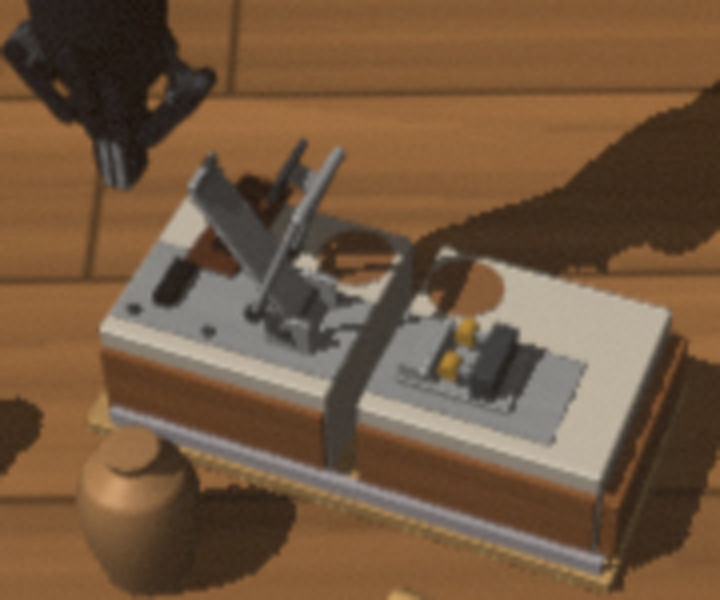

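View pics/wrist4.png

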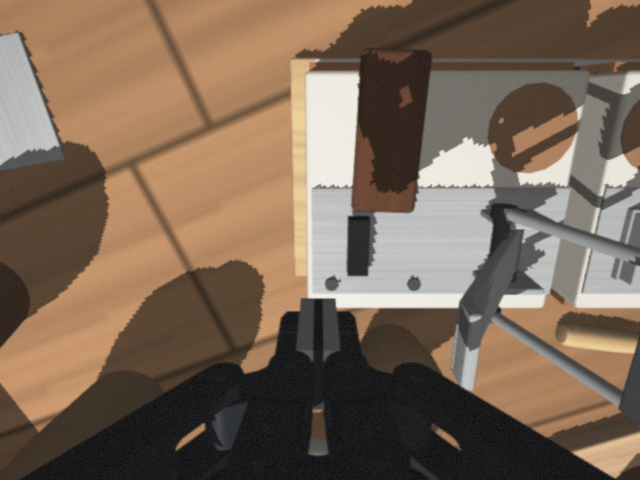

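Run:
```python
from h import *
p=np.load("pose.npy")
a=np.load("pics/scene4.npy",allow_pickle=True).item(); b=np.load("pics/wrist4.npy",allow_pickle=True).item()
def r(X): return np.r_[proj(a,m2w(p[:3],[X]))[0]-(239.1,215.9),proj(b,m2w(p[:3],[X]))[0]-(318.5,298)]
s=least_squares(r,[-109,0,160]);print(s.x,s.fun)
for z in (185,165,154): print(z,proj(a,m2w(p[:3],[[-108.9,.2,z],[-108.9,-10.8,z]])),proj(b,m2w(p[:3],[[-108.9,.2,z],[-108.9,11,z]])))
```

```text
[-109.02988553    3.65572661  166.1926718 ] [ 3.20076919  0.39324968 -0.52624422  0.23698099]
185 [[240.82025991 211.45396363]
 [238.65787494 214.5196466 ]] [[318.35365119 329.73410431]
 [318.32069306 304.2025017 ]]
165 [[241.73919944 217.62666088]
 [239.60772142 220.69153965]] [[318.29057657 304.237207  ]
 [318.25999714 281.02699693]]
154 [[242.23544719 220.96005448]
 [240.12060543 224.02414692]] [[318.26142207 292.45196962]
 [318.23204498 270.35403109]]
```

```bash
python3 -m jog '[{"x":10,"y":0,"z":0,"ax":0,"ay":0,"az":0,"grip":0},{"x":20,"y":0,"z":0,"ax":0,"ay":0,"az":0,"grip":0},{"x":30,"y":0,"z":0,"ax":0,"ay":0,"az":0,"grip":0},{"x":40,"y":0,"z":0,"ax":0,"ay":0,"az":0,"grip":0},{"x":48,"y":0,"z":0,"ax":0,"ay":0,"az":0,"grip":0}]';python3 look.py 5;  python3 -m jog '[{"x":6,"y":0,"z":0,"ax":0,"ay":0,"az":0,"grip":0},{"x":12,"y":0,"z":0,"ax":0,"ay":0,"az":0,"grip":0},{"x":18,"y":0,"z":0,"ax":0,"ay":0,"az":0,"grip":0},{"x":24,"y":0,"z":0,"ax":0,"ay":0,"az":0,"grip":0},{"x":30,"y":0,"z":0,"ax":0,"ay":0,"az":0,"grip":0}]'; python3 look.py 5 wrist
```

```text
clock: 5.5
eef_pos: [547.9, -120.3, 165.3]
tool_rot: [-1.571, 0.001, 1.186]
force: [-0.9, -2.0, 2.3]
width: 0.0
t 5.5 tcp mould [-5.990e+01 -1.000e-01  1.653e+02] rot [-1.571e+00  1.000e-03  1.186e+00] F mould [-2.2  0.1  2.3] w 0.0
clock: 6.0
eef_pos: [559.2, -93.2, 166.1]
tool_rot: [-1.572, -0.0, 1.184]
force: [-2.2, -2.1, 10.1]
width: -0.4
t 6.0 tcp mould [-30.6  -0.5 166.1] rot [-1.572 -0.     1.184] F mould [-2.8  1.3 10.1] w -0.4
```

View pics/wrist5.png

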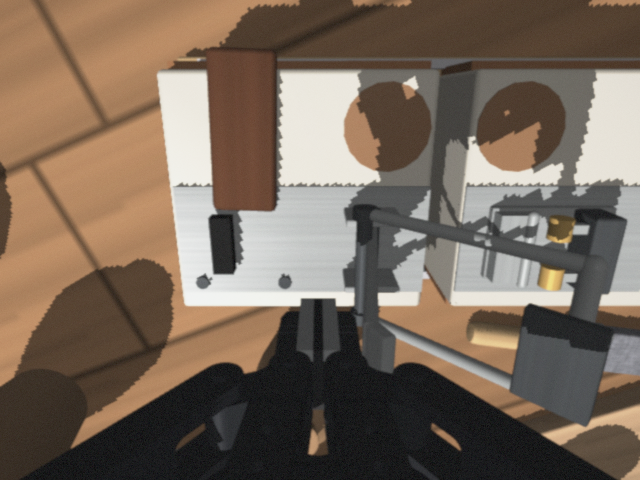

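```bash
python3 -m jog '[{"x":0,"y":-6,"z":0,"ax":0,"ay":0,"az":0,"grip":0},{"x":0,"y":-12,"z":0,"ax":0,"ay":0,"az":0,"grip":0},{"x":4,"y":-15,"z":0,"ax":0,"ay":0,"az":0,"grip":0},{"x":8,"y":-15,"z":0,"ax":0,"ay":0,"az":0,"grip":0},{"x":8,"y":-15,"z":0,"ax":0,"ay":0,"az":0,"grip":0}]'; python3 look.py 6 wrist scene; python3 -c "
import cv2
a=cv2.imread('pics/scene6.png')[170:320,210:390]; cv2.imwrite('pics/s6z.png',cv2.resize(a,None,fx=4,fy=4,interpolation=cv2.INTER_CUBIC))"
```

```text
clock: 6.55
eef_pos: [562.1, -84.6, 179.9]
tool_rot: [-1.571, -0.001, 1.186]
force: [-0.2, -0.3, 0.3]
width: -0.2
t 6.55 tcp mould [-2.150e+01  1.000e-01  1.799e+02] rot [-1.571e+00 -1.000e-03  1.186e+00] F mould [-0.4  0.1  0.3] w -0.2
```

View pics/s6z.png

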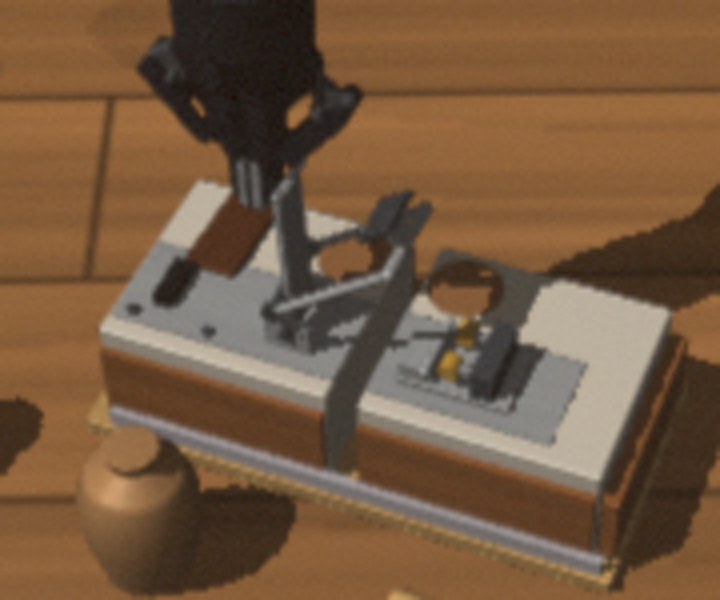

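View pics/wrist6.png

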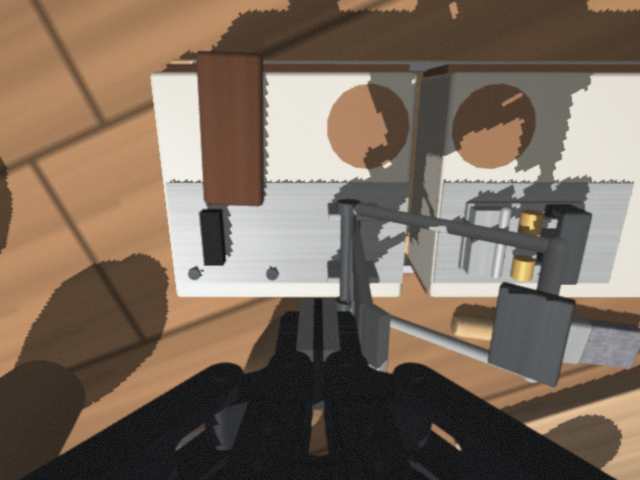

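```bash
cat > fit2.py <<'E'
from fitl import *
# joint fit over several images. entries: (imgname, key, y, off, u, v)
def fitm(obs,guess,quiet=False):
    ims={o[0]:np.load(f"pics/{o[0]}.npy",allow_pickle=True).item() for o in obs}; p=np.load("pose.npy")
    def r(q,full=False):
        L=lat(*q); out=[]
        for n,k,y,off,u,v in obs:
            P=L[k]+(off*L["n"] if k in("end","tip") else 0)
            out.append(proj(ims[n],m2w(p[:3],[p3(P,y)]))[0]-(u,v))
        out=np.array(out); return out if full else out.ravel()
    s=least_squares(r,guess,loss="soft_l1"); print("th,e",s.x.round(3),"bail",s.x.sum().round(3),"\n",r(s.x,1).round(1))
    for k,v in lat(*s.x).items(): print(k,v.round(1),end=' ')
    print()
    return s.x
E
python3 - <<'E'
from fit2 import *
z=lambda u,v:(209.6+u/4,169.6+v/4)
fitm([("scene6","end",15,0,*z(297,168)),("scene6","end",-15,0,*z(280,192)),("scene6","bar",-30,0,*z(390,273)),("wrist6","bar",30,0,558,243)],[1.5,.7])
fitm([("scene6","end",15,0,*z(297,168)),("scene6","end",-15,0,*z(280,192)),("scene6","bar",-30,0,*z(390,273))],[1.5,.7])
fitm([("wrist6","bar",30,0,558,243),("wrist6","end",15,0,372,310),("wrist6","end",-15,0,378,370)],[1.5,.7])
E
```

```text
th,e [1.533 0.659] bail 2.192 
 [[ 0.2 -2.9]
 [-1.  -0.2]
 [ 0.3  1.6]
 [ 0.5  1.2]]
tip [ -4.  210.9] end [ -4.2 215.9] bh [ -4.9 129.8] bar [ 70.2 188. ] pad [ 56.7 205.4] u [-0.  1.] n [1. 0.] 
th,e [1.548 0.699] bail 2.247 
 [[ 0.9 -2.7]
 [-0.3 -0. ]
 [-0.5  0.4]]
tip [ -2.4 211. ] end [ -2.5 216. ] bh [ -4.5 129.9] bar [ 68.2 191. ] pad [ 54.  207.9] u [-0.  1.] n [1. 0.] 
th,e [1.539 0.649] bail 2.187 
 [[ 1.3  0.5]
 [ 1.   6.2]
 [-8.7 21.3]]
tip [ -3.4 210.9] end [ -3.5 215.9] bh [ -4.8 129.9] bar [ 70.9 187.3] pad [ 57.6 204.8] u [-0.  1.] n [1. 0.]
```

```bash
python3 -m jog '[{"x":2,"y":0,"z":0,"ax":0,"ay":0,"az":0,"grip":0},{"x":4,"y":0,"z":0,"ax":0,"ay":0,"az":0,"grip":0},{"x":5.5,"y":0,"z":0,"ax":0,"ay":0,"az":0,"grip":0},{"x":5.5,"y":0,"z":0,"ax":0,"ay":0,"az":0,"grip":0}]'; python3 look.py 7; python3 -m jog '[{"x":-10,"y":0,"z":0,"ax":0,"ay":0,"az":0,"grip":0},{"x":-20,"y":-20,"z":0,"ax":0,"ay":0,"az":0,"grip":0},{"x":-20,"y":-60,"z":0,"ax":0,"ay":0,"az":0,"grip":0},{"x":-20,"y":-80,"z":0,"ax":0,"ay":0,"az":0,"grip":0},{"x":-20,"y":-80,"z":0,"ax":0,"ay":0,"az":0,"grip":0}]';  python3 look.py 7 wrist scene; python3 -c "
import cv2
a=cv2.imread('pics/scene7.png')[170:320,210:390]; cv2.imwrite('pics/s7z.png',cv2.resize(a,None,fx=4,fy=4,interpolation=cv2.INTER_CUBIC))"
```

```text
clock: 7.05
eef_pos: [563.9, -80.2, 179.9]
tool_rot: [-1.571, -0.0, 1.185]
force: [-0.6, 0.1, 0.7]
width: 0.3
t 7.05 tcp mould [-1.670e+01  1.000e-01  1.799e+02] rot [-1.571 -0.     1.185] F mould [-0.1  0.6  0.7] w 0.3
clock: 7.55
eef_pos: [558.0, -100.7, 263.2]
tool_rot: [-1.577, -0.001, 1.184]
force: [-0.1, -0.0, -0.1]
width: -0.0
t 7.55 tcp mould [-37.9  -2.2 263.2] rot [-1.577e+00 -1.000e-03  1.184e+00] F mould [-0.1  0.  -0.1] w -0.0
```

View pics/s7z.png

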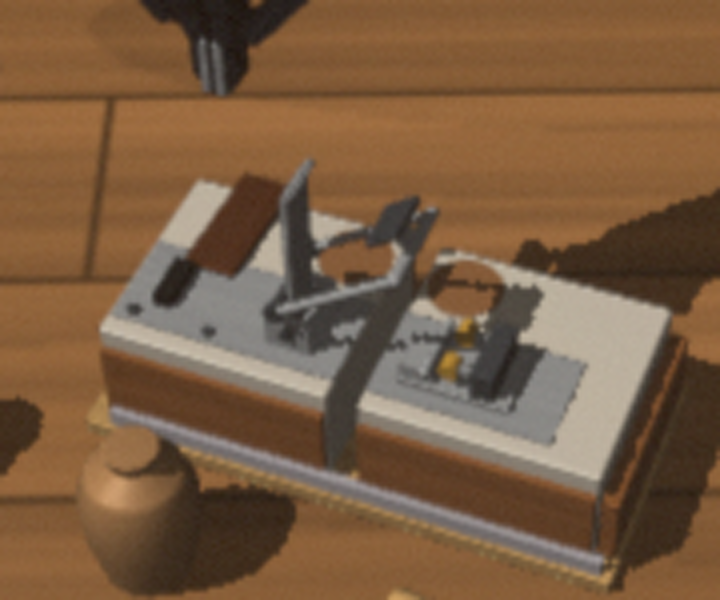

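View pics/wrist7.png

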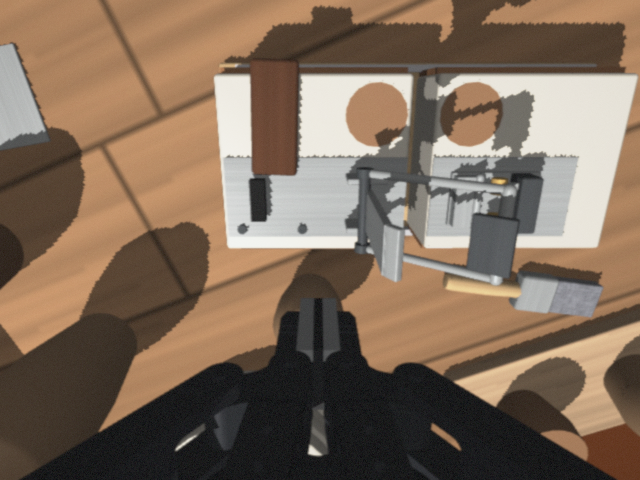

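Run:
```python
from fit2 import *
z=lambda u,v:(209.6+u/4,169.6+v/4)
S=[("scene7","end",15,0,*z(310,163)),("scene7","end",-15,0,*z(285,192)),("scene7","bar",-30,0,*z(400,272)),("scene7","bar",30,0,*z(433,211))]
W=[("wrist7","bar",30,0,515,187),("wrist7","bar",-30,0,497,281),("wrist7","end",15,0,384,219),("wrist7","end",-15,0,391,275)]
fitm(S+W,[1.5,.7]);fitm(S,[1.5,.7]);fitm(W,[1.5,.7])
im=np.load("pics/wrist7.npy",allow_pickle=True).item();p=np.load("pose.npy")
print(proj(im,m2w(p[:3],[[-115,95,90],[-115,-45,90],[202,95,90],[202,-45,90]])).round(1))
print(np.array(im["camera_from_world"])[:3,3])
cv2.imwrite("pics/w7z.png",cv2.resize(im["color"][150:300,340:540,::-1],None,fx=4,fy=4,interpolation=cv2.INTER_CUBIC))
```

```text
th,e [1.582 0.599] bail 2.181 
 [[-0.9 -1.1]
 [-0.   0.4]
 [-0.2  3.8]
 [ 1.3  1.1]
 [-3.6  0.6]
 [-0.3  0.2]
 [ 9.4 11. ]
 [-0.8  7.4]]
tip [  1.2 211. ] end [  1.3 216. ] bh [ -3.7 130. ] bar [ 74.7 183.6] pad [ 62.3 201.8] u [0. 1.] n [ 1. -0.] 
th,e [1.594 0.651] bail 2.246 
 [[-0.3 -0.9]
 [ 0.5  0.6]
 [-1.3  2.2]
 [ 0.3 -0.5]]
tip [  2.5 211. ] end [  2.6 216. ] bh [ -3.4 130.1] bar [ 72.1 187.7] pad [ 58.8 205.2] u [0. 1.] n [ 1. -0.] 
th,e [1.579 0.583] bail 2.162 
 [[-3.3  0.2]
 [ 0.1 -0.7]
 [ 8.7 11. ]
 [-1.5  7.4]]
tip [  0.8 211. ] end [  0.9 216. ] bh [ -3.8 130. ] bar [ 75.5 182.4] pad [ 63.4 200.7] u [0. 1.] n [ 1. -0.] 
[[214.   75.1]
 [227.9 250.3]
 [639.   74.1]
 [597.2 249.3]]
[-117.03951086 -581.51574774  239.24758586]
```

View pics/w7z.png

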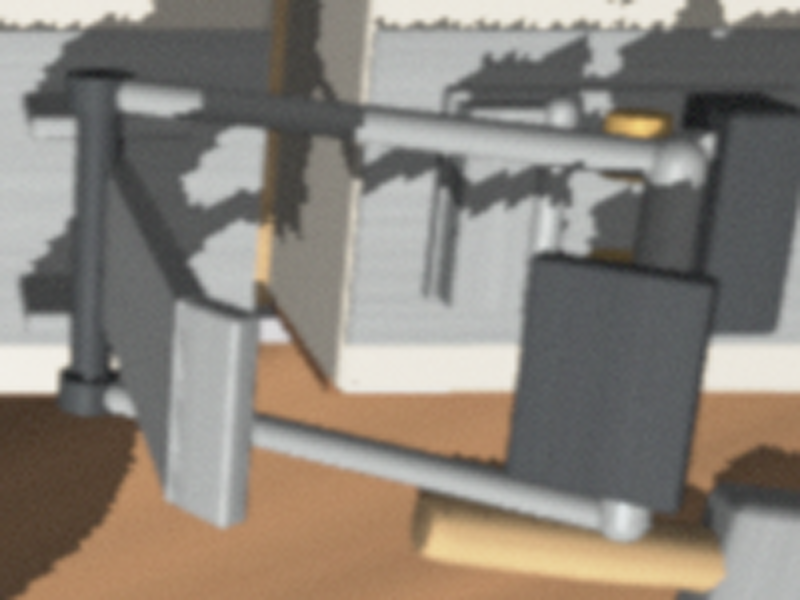

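```bash
python3 -m jog '[{"x":30,"y":0,"z":0,"ax":0,"ay":0,"az":0,"grip":0},{"x":60,"y":0,"z":0,"ax":0,"ay":0,"az":0,"grip":0},{"x":90,"y":0,"z":0,"ax":0,"ay":0,"az":0,"grip":0},{"x":103,"y":10,"z":0,"ax":0,"ay":0,"az":0,"grip":0},{"x":103,"y":25,"z":0,"ax":0,"ay":0,"az":0,"grip":0}]'; python3 look.py 8; python3 -m jog '[{"x":1,"y":5,"z":0,"ax":0,"ay":0,"az":0,"grip":0},{"x":2,"y":10,"z":0,"ax":0,"ay":0,"az":0,"grip":0},{"x":4,"y":15,"z":0,"ax":0,"ay":0,"az":0,"grip":0},{"x":6,"y":20,"z":0,"ax":0,"ay":0,"az":0,"grip":0},{"x":8,"y":25,"z":0,"ax":0,"ay":0,"az":0,"grip":0}]';  python3 look.py 8 wrist scene; python3 -c "
import cv2
a=cv2.imread('pics/scene8.png')[170:320,210:390]; cv2.imwrite('pics/s8z.png',cv2.resize(a,None,fx=4,fy=4,interpolation=cv2.INTER_CUBIC))"
```

```text
clock: 8.15
eef_pos: [595.3, -1.2, 233.3]
tool_rot: [-1.57, -0.0, 1.189]
force: [-0.2, -1.1, -0.3]
width: 0.1
t 8.15 tcp mould [ 68.2   0.5 233.3] rot [-1.57  -0.     1.189] F mould [-1.1 -0.2 -0.3] w 0.1
clock: 8.65
eef_pos: [598.2, 3.7, 209.9]
tool_rot: [-1.571, -0.0, 1.185]
force: [0.2, -0.0, 0.5]
width: -0.0
t 8.65 tcp mould [ 73.9  -0.4 209.9] rot [-1.571 -0.     1.185] F mould [ 0.  -0.2  0.5] w -0.0
```

View pics/s8z.png

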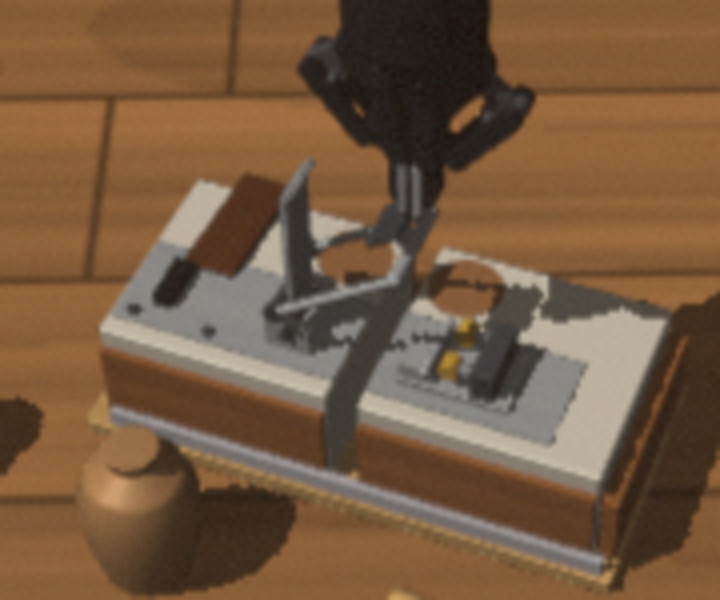

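View pics/wrist8.png

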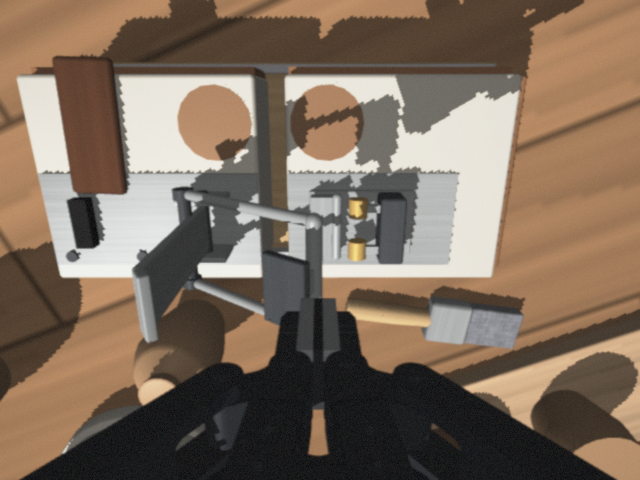

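```bash
python3 -m jog '[{"x":0,"y":4,"z":0,"ax":0,"ay":0,"az":0,"grip":0},{"x":0,"y":8,"z":0,"ax":0,"ay":0,"az":0,"grip":0},{"x":0,"y":12,"z":0,"ax":0,"ay":0,"az":0,"grip":0},{"x":1,"y":17,"z":0,"ax":0,"ay":0,"az":0,"grip":0},{"x":3,"y":22,"z":0,"ax":0,"ay":0,"az":0,"grip":0}]'; python3 look.py 9; python3 -m jog '[{"x":2,"y":4,"z":0,"ax":0,"ay":0,"az":0,"grip":0},{"x":4,"y":8,"z":0,"ax":0,"ay":0,"az":0,"grip":0},{"x":6,"y":12,"z":0,"ax":0,"ay":0,"az":0,"grip":0},{"x":8,"y":17,"z":0,"ax":0,"ay":0,"az":0,"grip":0},{"x":9,"y":22,"z":0,"ax":0,"ay":0,"az":0,"grip":0}]';  python3 look.py 9 wrist scene; python3 -c "
import cv2
a=cv2.imread('pics/scene9.png')[170:320,210:390]; cv2.imwrite('pics/s9z.png',cv2.resize(a,None,fx=4,fy=4,interpolation=cv2.INTER_CUBIC))"
```

```text
clock: 9.25
eef_pos: [599.4, 6.7, 187.7]
tool_rot: [-1.571, -0.0, 1.185]
force: [0.3, 0.5, 0.5]
width: -0.3
t 9.25 tcp mould [ 77.1  -0.3 187.7] rot [-1.571 -0.     1.185] F mould [ 0.6 -0.1  0.5] w -0.3
clock: 9.75
eef_pos: [602.6, 15.2, 165.5]
tool_rot: [-1.571, 0.0, 1.185]
force: [0.1, -0.9, 0.0]
width: -0.1
t 9.75 tcp mould [ 86.2  -0.2 165.5] rot [-1.571  0.     1.185] F mould [-0.8 -0.5  0. ] w -0.1
```

View pics/s9z.png

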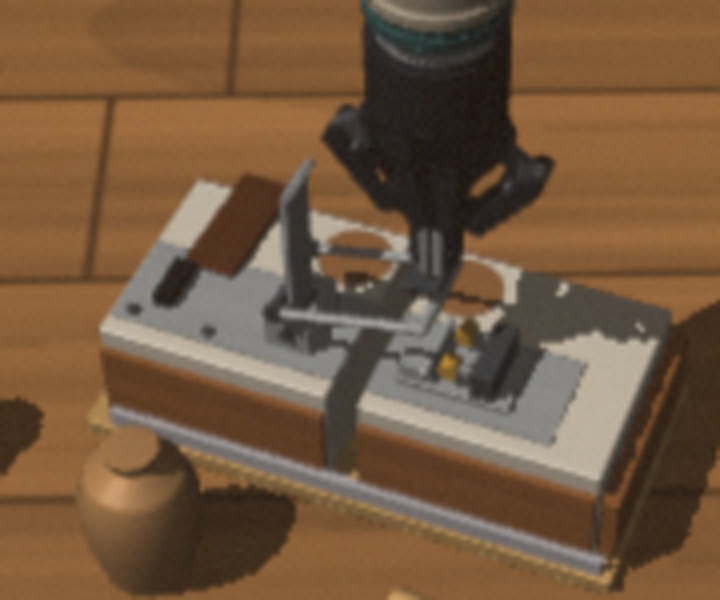

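View pics/wrist9.png

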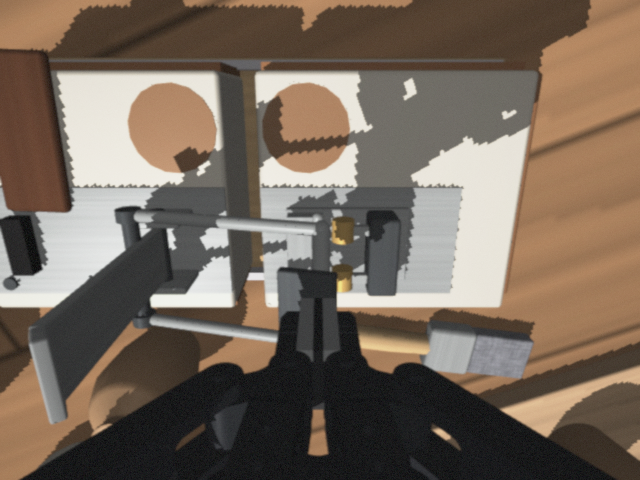

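```bash
python3 -m jog '[{"x":1,"y":3,"z":0,"ax":0,"ay":0,"az":0,"grip":0},{"x":2,"y":6,"z":0,"ax":0,"ay":0,"az":0,"grip":0},{"x":3,"y":9,"z":0,"ax":0,"ay":0,"az":0,"grip":0},{"x":4,"y":12,"z":0,"ax":0,"ay":0,"az":0,"grip":0},{"x":4,"y":15,"z":0,"ax":0,"ay":0,"az":0,"grip":0}]'; python3 look.py 10; python3 -m jog '[{"x":0,"y":2,"z":0,"ax":0,"ay":0,"az":0,"grip":0},{"x":1,"y":4,"z":0,"ax":0,"ay":0,"az":0,"grip":0},{"x":1,"y":6,"z":0,"ax":0,"ay":0,"az":0,"grip":0},{"x":1,"y":7,"z":0,"ax":0,"ay":0,"az":0,"grip":0},{"x":1,"y":8,"z":0,"ax":0,"ay":0,"az":0,"grip":0}]';  python3 look.py 10 wrist scene; python3 -c "
import cv2
a=cv2.imread('pics/scene10.png')[170:320,210:390]; cv2.imwrite('pics/s10z.png',cv2.resize(a,None,fx=4,fy=4,interpolation=cv2.INTER_CUBIC))"
```

```text
clock: 10.35
eef_pos: [604.2, 18.9, 150.8]
tool_rot: [-1.571, -0.0, 1.185]
force: [-0.3, -0.2, 0.8]
width: -0.3
t 10.35 tcp mould [ 90.2  -0.2 150.8] rot [-1.571 -0.     1.185] F mould [-0.3  0.2  0.8] w -0.3
clock: 10.85
eef_pos: [604.5, 19.5, 142.9]
tool_rot: [-1.571, -0.0, 1.185]
force: [0.2, -0.5, 0.6]
width: -0.1
t 10.85 tcp mould [ 90.9  -0.2 142.9] rot [-1.571 -0.     1.185] F mould [-0.3 -0.4  0.6] w -0.1
```

View pics/wrist10.png

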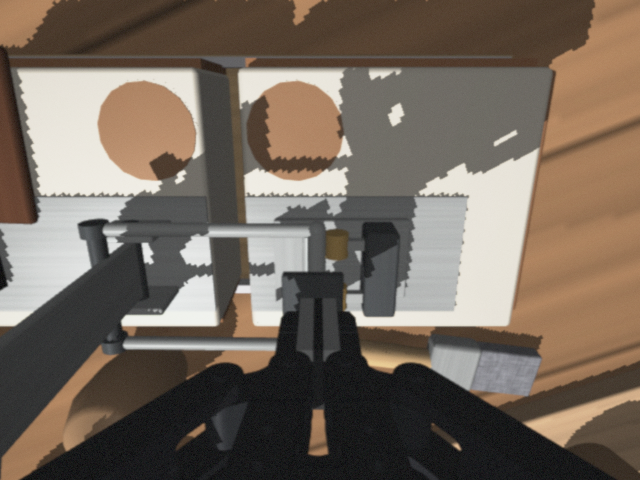

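View pics/s10z.png

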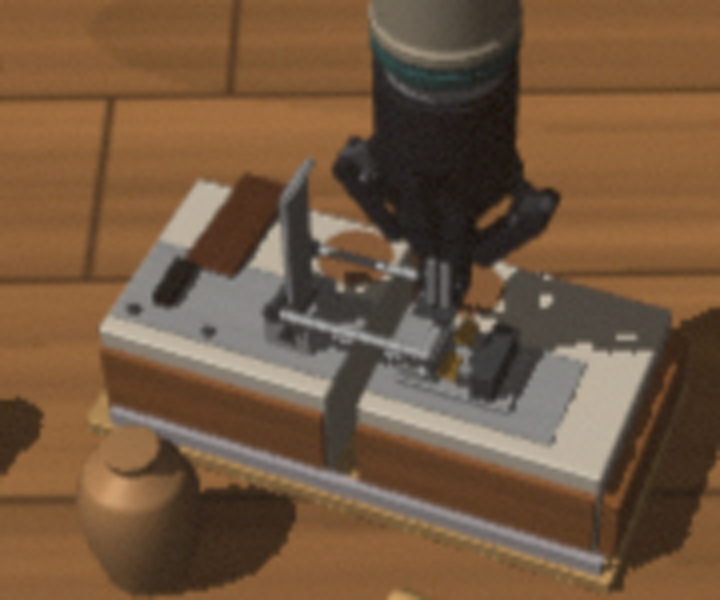

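```bash
for i in 1; do python3 -m jog '[{"x":0,"y":1,"z":0,"ax":0,"ay":0,"az":0,"grip":0},{"x":0,"y":2,"z":0,"ax":0,"ay":0,"az":0,"grip":0},{"x":0,"y":3,"z":0,"ax":0,"ay":0,"az":0,"grip":0},{"x":0,"y":4,"z":0,"ax":0,"ay":0,"az":0,"grip":0}]'; python3 look.py 11;  python3 -m jog '[{"x":0,"y":1,"z":0,"ax":0,"ay":0,"az":0,"grip":0},{"x":0,"y":2,"z":0,"ax":0,"ay":0,"az":0,"grip":0}]'; python3 look.py 11; done
```

```text
clock: 11.35
eef_pos: [604.4, 19.6, 138.9]
tool_rot: [-1.571, -0.0, 1.185]
force: [0.4, -0.4, -0.4]
width: -0.2
t 11.35 tcp mould [ 91.   -0.2 138.9] rot [-1.571 -0.     1.185] F mould [-0.2 -0.5 -0.4] w -0.2
clock: 11.55
eef_pos: [604.4, 19.5, 136.9]
tool_rot: [-1.571, 0.0, 1.185]
force: [-0.7, -0.2, 0.3]
width: -0.1
t 11.55 tcp mould [ 90.9  -0.2 136.9] rot [-1.571  0.     1.185] F mould [-0.5  0.6  0.3] w -0.1
```

```bash
python3 -m jog '[{"x":0,"y":1,"z":0,"ax":0,"ay":0,"az":0,"grip":0},{"x":0,"y":2,"z":0,"ax":0,"ay":0,"az":0,"grip":0}]'; python3 look.py 11;  python3 -m jog '[{"x":0,"y":1,"z":0,"ax":0,"ay":0,"az":0,"grip":0},{"x":0,"y":2,"z":0,"ax":0,"ay":0,"az":0,"grip":0}]'; python3 look.py 11;python3 -m jog '[{"x":0,"y":1,"z":0,"ax":0,"ay":0,"az":0,"grip":0},{"x":0,"y":2,"z":0,"ax":0,"ay":0,"az":0,"grip":0}]'; python3 look.py 11 wrist scene; python3 -c "
import cv2
a=cv2.imread('pics/scene11.png')[170:320,210:390]; cv2.imwrite('pics/s11z.png',cv2.resize(a,None,fx=4,fy=4,interpolation=cv2.INTER_CUBIC))"
```

```text
clock: 11.75
eef_pos: [604.4, 19.5, 134.9]
tool_rot: [-1.571, 0.0, 1.185]
force: [0.1, 0.7, 0.2]
width: -0.1
t 11.75 tcp mould [ 90.9  -0.2 134.9] rot [-1.571  0.     1.185] F mould [0.6 0.2 0.2] w -0.1
clock: 11.95
eef_pos: [604.5, 19.5, 132.9]
tool_rot: [-1.571, -0.0, 1.185]
force: [-0.3, -0.3, 0.8]
width: -0.2
t 11.95 tcp mould [ 90.9  -0.2 132.9] rot [-1.571 -0.     1.185] F mould [-0.4  0.1  0.8] w -0.2
clock: 12.15
eef_pos: [604.4, 19.5, 130.9]
tool_rot: [-1.571, -0.0, 1.185]
force: [-0.3, 0.0, 0.8]
width: 0.1
t 12.15 tcp mould [ 90.9  -0.2 130.9] rot [-1.571 -0.     1.185] F mould [-0.1  0.2  0.8] w 0.1
```

View pics/wrist11.png

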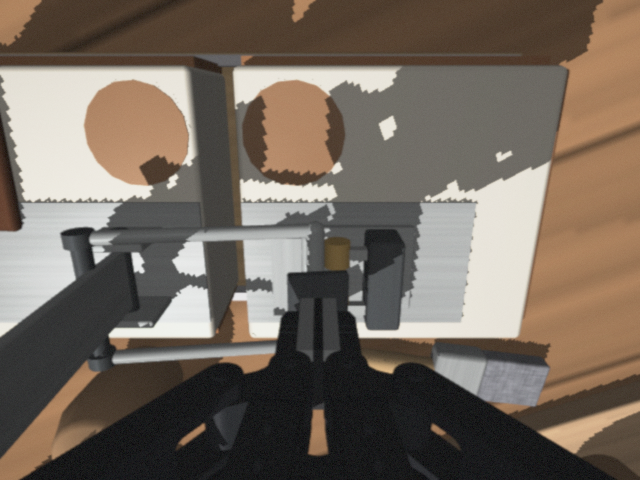

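View pics/s11z.png

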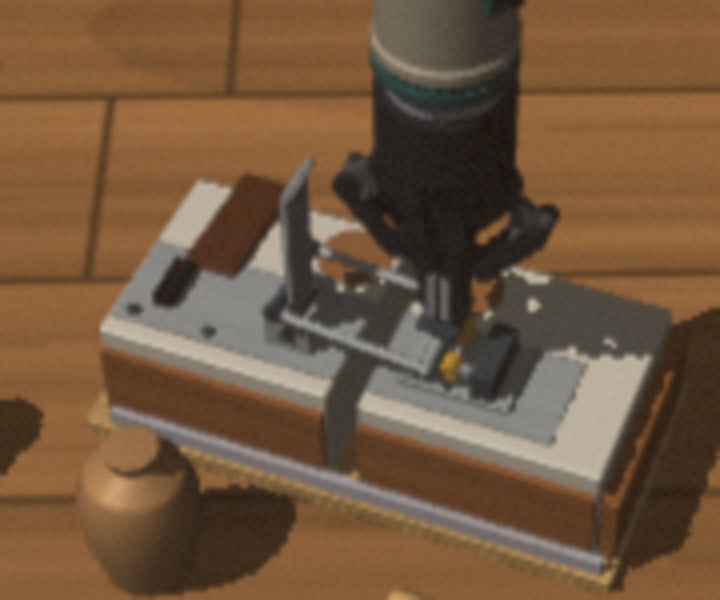

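```bash
python3 -m jog '[{"x":0,"y":1,"z":0,"ax":0,"ay":0,"az":0,"grip":0},{"x":0,"y":2,"z":0,"ax":0,"ay":0,"az":0,"grip":0}]'; python3 look.py 11;  python3 -m jog '[{"x":0,"y":1,"z":0,"ax":0,"ay":0,"az":0,"grip":0},{"x":0,"y":2,"z":0,"ax":0,"ay":0,"az":0,"grip":0}]'; python3 look.py 11
```

```text
clock: 12.45
eef_pos: [604.5, 19.6, 129.0]
tool_rot: [-1.571, -0.0, 1.185]
force: [-0.2, 0.4, 0.8]
width: -0.2
t 12.45 tcp mould [ 91.   -0.3 129. ] rot [-1.571 -0.     1.185] F mould [0.3 0.3 0.8] w -0.2
clock: 12.65
eef_pos: [604.5, 19.6, 126.9]
tool_rot: [-1.571, -0.0, 1.185]
force: [0.3, 0.8, -0.2]
width: -0.0
t 12.65 tcp mould [ 91.   -0.2 126.9] rot [-1.571 -0.     1.185] F mould [ 0.8  0.  -0.2] w -0.0
```

```bash
python3 -m jog '[{"x":0,"y":1,"z":0,"ax":0,"ay":0,"az":0,"grip":0},{"x":0,"y":2,"z":0,"ax":0,"ay":0,"az":0,"grip":0}]'; python3 look.py 11;  python3 -m jog '[{"x":0,"y":1,"z":0,"ax":0,"ay":0,"az":0,"grip":0}]'; python3 look.py 11;  python3 -m jog '[{"x":0,"y":1,"z":0,"ax":0,"ay":0,"az":0,"grip":0}]'; python3 look.py 12 wrist scene; python3 -c "
import cv2
a=cv2.imread('pics/scene12.png')[200:300,290:370]; cv2.imwrite('pics/s12z.png',cv2.resize(a,None,fx=6,fy=6,interpolation=cv2.INTER_CUBIC))
a=cv2.imread('pics/wrist12.png')[200:320,200:460]; cv2.imwrite('pics/w12z.png',cv2.resize(a,None,fx=3,fy=3,interpolation=cv2.INTER_CUBIC))"
```

```text
clock: 12.85
eef_pos: [604.5, 19.6, 125.1]
tool_rot: [-1.571, -0.0, 1.185]
force: [-1.3, -0.2, 7.3]
width: 0.1
t 12.85 tcp mould [ 91.   -0.3 125.1] rot [-1.571 -0.     1.185] F mould [-0.6  1.1  7.3] w 0.1
clock: 12.95
eef_pos: [604.6, 19.6, 124.8]
tool_rot: [-1.571, -0.0, 1.185]
force: [-3.2, 0.4, 12.4]
width: 0.0
t 12.95 tcp mould [ 91.   -0.3 124.8] rot [-1.571 -0.     1.185] F mould [-0.9  3.1 12.4] w 0.0
clock: 13.05
eef_pos: [604.7, 19.5, 124.6]
tool_rot: [-1.571, -0.001, 1.185]
force: [-4.9, 0.4, 17.2]
width: -0.2
t 13.05 tcp mould [ 91.   -0.4 124.6] rot [-1.571e+00 -1.000e-03  1.185e+00] F mould [-1.4  4.7 17.2] w -0.2
```

View pics/w12z.png

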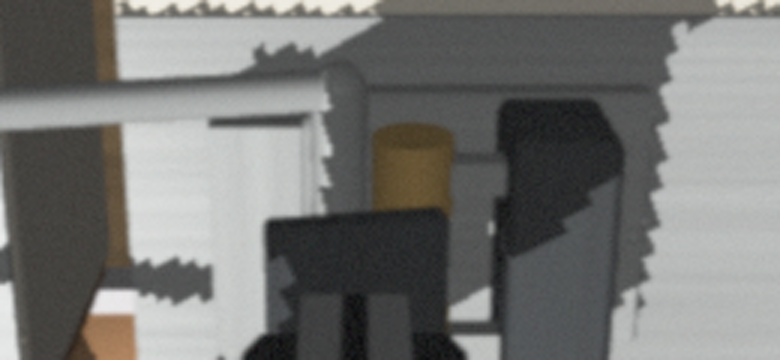

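View pics/s12z.png

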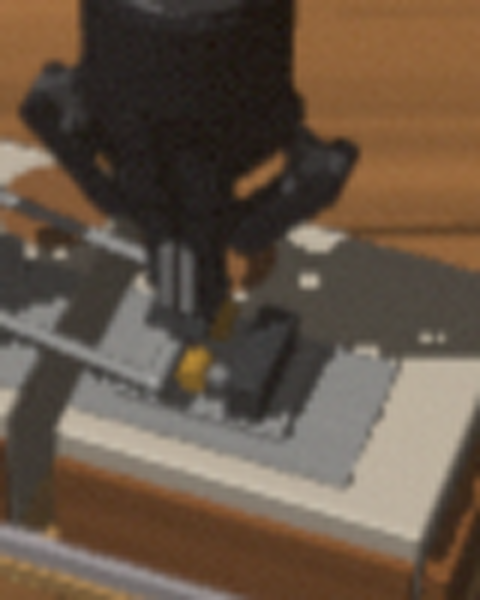

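```bash
for i in 1; do python3 -m jog '[{"x":0,"y":0.5,"z":0,"ax":0,"ay":0,"az":0,"grip":0},{"x":0,"y":1,"z":0,"ax":0,"ay":0,"az":0,"grip":0}]'; python3 look.py 13;python3 -m jog '[{"x":0,"y":0.5,"z":0,"ax":0,"ay":0,"az":0,"grip":0}]'; python3 look.py 13; done
```

```text
clock: 13.35
eef_pos: [604.7, 19.5, 124.5]
tool_rot: [-1.572, -0.001, 1.185]
force: [-5.2, 1.7, 20.2]
width: -0.1
t 13.35 tcp mould [ 91.   -0.5 124.5] rot [-1.572e+00 -1.000e-03  1.185e+00] F mould [-0.4  5.4 20.2] w -0.1
clock: 13.45
eef_pos: [604.8, 19.5, 124.4]
tool_rot: [-1.572, -0.001, 1.185]
force: [-7.0, 0.5, 24.6]
width: -0.4
t 13.45 tcp mould [ 91.   -0.5 124.4] rot [-1.572e+00 -1.000e-03  1.185e+00] F mould [-2.2  6.7 24.6] w -0.4
```

Run:
```python
from h import *
p=np.load("pose.npy")
a=np.load("pics/scene12.npy",allow_pickle=True).item(); b=np.load("pics/wrist12.npy",allow_pickle=True).item()
for z in (102,107,113,118):
  print(z,"scene -31",proj(a,m2w(p[:3],[[90,-31,z]])).round(1),"wrist +31",proj(b,m2w(p[:3],[[90,31,z]])).round(1))
print("lip wrist",proj(b,m2w(p[:3],[[85.5,20,110],[85.5,-20,110]])),"roller",proj(b,m2w(p[:3],[[99,15,116]])), "padtop corners z",[ (z,proj(b,m2w(p[:3],[[80,17,z],[103,17,z]])).round(0).tolist()) for z in (123,128,134)])
```

```text
102 scene -31 [[315.9 267.7]] wrist +31 [[315.8 217.7]]
107 scene -31 [[315.9 266.3]] wrist +31 [[315.8 220.9]]
113 scene -31 [[315.8 264.6]] wrist +31 [[315.8 225. ]]
118 scene -31 [[315.8 263.1]] wrist +31 [[315.7 228.6]]
lip wrist [[305.65493601 246.75414581]
 [306.56032811 325.98890044]] roller [[336.67610017 262.42123506]] padtop corners z [(123, [[292.0, 265.0], [347.0, 264.0]]), (128, [[291.0, 269.0], [348.0, 269.0]]), (134, [[290.0, 276.0], [349.0, 276.0]])]
```

```bash
python3 -m jog '[{"x":0.7,"y":0,"z":0,"ax":0,"ay":0,"az":0,"grip":0},{"x":1.4,"y":0,"z":0,"ax":0,"ay":0,"az":0,"grip":0}]'; python3 look.py 13;python3 -m jog '[{"x":0.5,"y":0.3,"z":0,"ax":0,"ay":0,"az":0,"grip":0}]'; python3 look.py 13
```

```text
clock: 13.65
eef_pos: [605.1, 19.8, 124.4]
tool_rot: [-1.572, -0.0, 1.184]
force: [-6.4, -1.2, 20.6]
width: 0.0
t 13.65 tcp mould [ 91.4  -0.7 124.4] rot [-1.572 -0.     1.184] F mould [-3.5  5.5 20.6] w 0.0
clock: 13.75
eef_pos: [605.1, 19.8, 124.3]
tool_rot: [-1.572, 0.0, 1.184]
force: [-7.2, -1.6, 24.5]
width: 0.4
t 13.75 tcp mould [ 91.5  -0.7 124.3] rot [-1.572  0.     1.184] F mould [-4.2  6.1 24.5] w 0.4
```

```bash
python3 -m jog '[{"x":0.7,"y":0.3,"z":0.5,"ax":0,"ay":0,"az":0,"grip":0},{"x":1.2,"y":0.6,"z":1,"ax":0,"ay":0,"az":0,"grip":0}]'; python3 look.py 13;python3 -m jog '[{"x":0.5,"y":0.5,"z":0,"ax":0,"ay":0,"az":0,"grip":0}]'; python3 look.py 14 wrist;python3 -c "
import cv2
a=cv2.imread('pics/wrist14.png')[200:320,200:460]; cv2.imwrite('pics/w14z.png',cv2.resize(a,None,fx=3,fy=3,interpolation=cv2.INTER_CUBIC))"
```

```text
clock: 13.95
eef_pos: [605.4, 20.2, 124.1]
tool_rot: [-1.574, 0.001, 1.183]
force: [-6.2, -4.4, 24.4]
width: -0.3
t 13.95 tcp mould [ 91.9  -0.8 124.1] rot [-1.574e+00  1.000e-03  1.183e+00] F mould [-6.4  4.1 24.4] w -0.3
clock: 14.05
eef_pos: [605.8, 20.7, 123.8]
tool_rot: [-1.574, 0.0, 1.183]
force: [-6.5, -3.9, 24.6]
width: 0.3
t 14.05 tcp mould [ 92.5  -1.  123.8] rot [-1.574  0.     1.183] F mould [-6.   4.6 24.6] w 0.3
```

View pics/w14z.png

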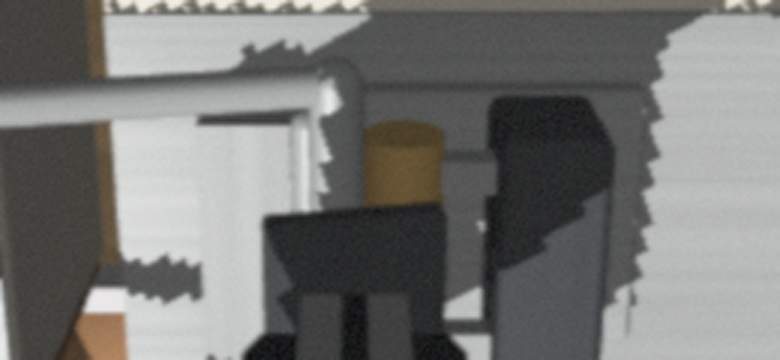

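```bash
python3 -m jog '[{"x":0.3,"y":0.5,"z":0,"ax":0,"ay":0,"az":0,"grip":0}]'; python3 look.py 13;python3 -m jog '[{"x":0.3,"y":0.5,"z":0,"ax":0,"ay":0,"az":0,"grip":0}]'; python3 look.py 14;python3 -m jog '[{"x":0,"y":0.5,"z":0,"ax":0,"ay":0,"az":0,"grip":0}]'; python3 look.py 14
```

```text
clock: 14.2
eef_pos: [605.9, 20.9, 123.5]
tool_rot: [-1.574, 0.0, 1.183]
force: [-7.1, -3.6, 27.9]
width: 0.3
t 14.2 tcp mould [ 92.8  -1.1 123.5] rot [-1.574  0.     1.183] F mould [-6.   5.3 27.9] w 0.3
clock: 14.3
eef_pos: [606.3, 21.4, 123.2]
tool_rot: [-1.575, -0.0, 1.183]
force: [-5.6, -2.0, 24.8]
width: -0.1
t 14.3 tcp mould [ 93.3  -1.2 123.2] rot [-1.575 -0.     1.183] F mould [-3.9  4.5 24.8] w -0.1
clock: 14.4
eef_pos: [606.7, 22.4, 122.4]
tool_rot: [-1.575, -0.001, 1.184]
force: [-3.6, -0.3, 19.5]
width: -0.0
t 14.4 tcp mould [ 94.4  -1.2 122.4] rot [-1.575e+00 -1.000e-03  1.184e+00] F mould [-1.6  3.2 19.5] w -0.0
```

```bash
python3 -m jog '[{"x":0,"y":0.7,"z":0,"ax":0,"ay":0,"az":0,"grip":0},{"x":0,"y":1.2,"z":0,"ax":0,"ay":0,"az":0,"grip":0}]'; python3 look.py 13;python3 -m jog '[{"x":0,"y":1,"z":0,"ax":0,"ay":0,"az":0,"grip":0}]'; python3 look.py 15 wrist scene; python3 -c "
import cv2
a=cv2.imread('pics/scene15.png')[170:320,210:390]; cv2.imwrite('pics/s15z.png',cv2.resize(a,None,fx=4,fy=4,interpolation=cv2.INTER_CUBIC))
a=cv2.imread('pics/wrist15.png')[200:320,200:460]; cv2.imwrite('pics/w15z.png',cv2.resize(a,None,fx=3,fy=3,interpolation=cv2.INTER_CUBIC))"
```

```text
clock: 14.6
eef_pos: [606.5, 23.5, 119.3]
tool_rot: [-1.574, -0.002, 1.185]
force: [-0.3, 0.2, 6.0]
width: 0.2
t 14.6 tcp mould [ 95.4  -0.6 119.3] rot [-1.574 -0.002  1.185] F mould [0.1 0.3 6. ] w 0.2
clock: 14.7
eef_pos: [606.4, 23.8, 117.8]
tool_rot: [-1.574, -0.002, 1.185]
force: [0.2, 0.2, 5.3]
width: -0.1
t 14.7 tcp mould [ 95.7  -0.4 117.8] rot [-1.574 -0.002  1.185] F mould [ 0.3 -0.1  5.3] w -0.1
```

View pics/w15z.png

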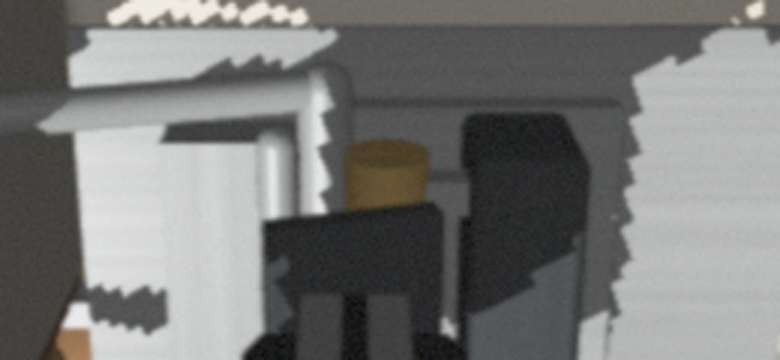

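View pics/s15z.png

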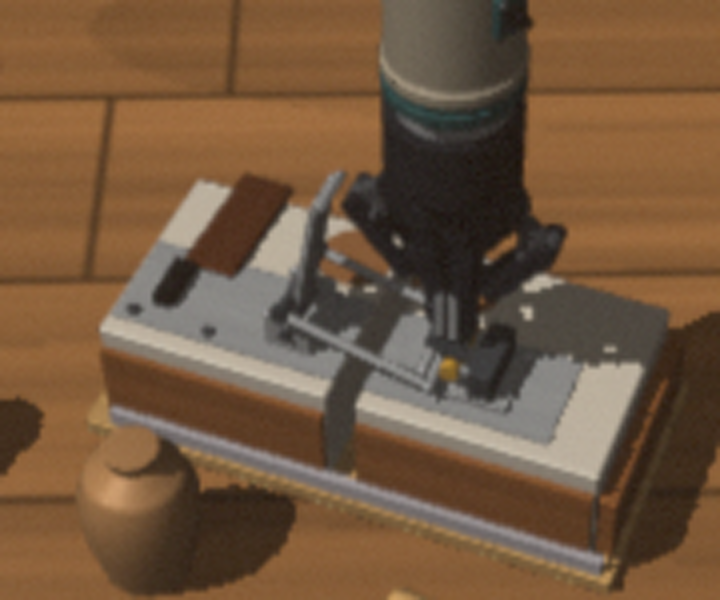

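```bash
python3 -m jog '[{"x":0,"y":1,"z":0,"ax":0,"ay":0,"az":0,"grip":0},{"x":0,"y":1,"z":0,"ax":0,"ay":0,"az":0,"grip":0}]'; python3 look.py 13;python3 -m jog '[{"x":0,"y":1,"z":0,"ax":0,"ay":0,"az":0,"grip":0},{"x":0,"y":1,"z":0,"ax":0,"ay":0,"az":0,"grip":0}]'; python3 look.py 13;python3 -m jog '[{"x":0,"y":1,"z":0,"ax":0,"ay":0,"az":0,"grip":0},{"x":0,"y":1,"z":0,"ax":0,"ay":0,"az":0,"grip":0}]'; python3 look.py 13
```

```text
clock: 15.0
eef_pos: [606.3, 24.2, 116.0]
tool_rot: [-1.573, -0.001, 1.185]
force: [1.9, 0.8, 4.4]
width: 0.0
t 15.0 tcp mould [ 96.   -0.2 116. ] rot [-1.573e+00 -1.000e-03  1.185e+00] F mould [ 1.5 -1.4  4.4] w 0.0
clock: 15.2
eef_pos: [606.0, 24.4, 114.5]
tool_rot: [-1.572, -0.001, 1.185]
force: [3.4, 2.0, 2.4]
width: -0.1
t 15.2 tcp mould [ 96.    0.2 114.5] rot [-1.572e+00 -1.000e-03  1.185e+00] F mould [ 3.1 -2.4  2.4] w -0.1
clock: 15.4
eef_pos: [605.4, 24.2, 113.2]
tool_rot: [-1.571, -0.0, 1.185]
force: [2.9, 3.0, 1.9]
width: -0.0
t 15.4 tcp mould [ 95.6   0.7 113.2] rot [-1.571 -0.     1.185] F mould [ 3.8 -1.6  1.9] w -0.0
```

```bash
python3 -m jog '[{"x":0,"y":1,"z":0,"ax":0,"ay":0,"az":0,"grip":0},{"x":0,"y":1,"z":0,"ax":0,"ay":0,"az":0,"grip":0}]'; python3 look.py 13;python3 -m jog '[{"x":0,"y":1,"z":0,"ax":0,"ay":0,"az":0,"grip":0},{"x":0,"y":1,"z":0,"ax":0,"ay":0,"az":0,"grip":0}]'; python3 look.py 16 wrist scene; python3 -c "
import cv2
a=cv2.imread('pics/scene16.png')[170:320,210:390]; cv2.imwrite('pics/s16z.png',cv2.resize(a,None,fx=4,fy=4,interpolation=cv2.INTER_CUBIC))
a=cv2.imread('pics/wrist16.png')[200:320,200:460]; cv2.imwrite('pics/w16z.png',cv2.resize(a,None,fx=3,fy=3,interpolation=cv2.INTER_CUBIC))"
```

```text
clock: 15.6
eef_pos: [605.5, 24.2, 113.0]
tool_rot: [-1.571, -0.001, 1.185]
force: [1.7, 1.7, 5.8]
width: 0.0
t 15.6 tcp mould [ 95.6   0.6 113. ] rot [-1.571e+00 -1.000e-03  1.185e+00] F mould [ 2.2 -0.9  5.8] w 0.0
clock: 15.8
eef_pos: [605.6, 24.2, 112.7]
tool_rot: [-1.572, -0.001, 1.185]
force: [1.7, 3.4, 12.1]
width: -0.1
t 15.8 tcp mould [ 95.6   0.5 112.7] rot [-1.572e+00 -1.000e-03  1.185e+00] F mould [ 3.8 -0.3 12.1] w -0.1
```

View pics/w16z.png

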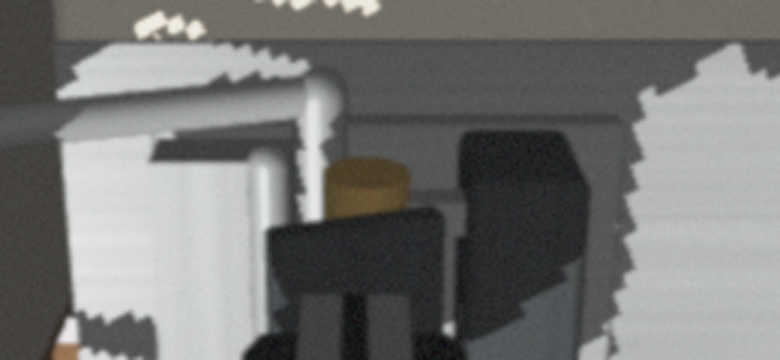

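View pics/s16z.png

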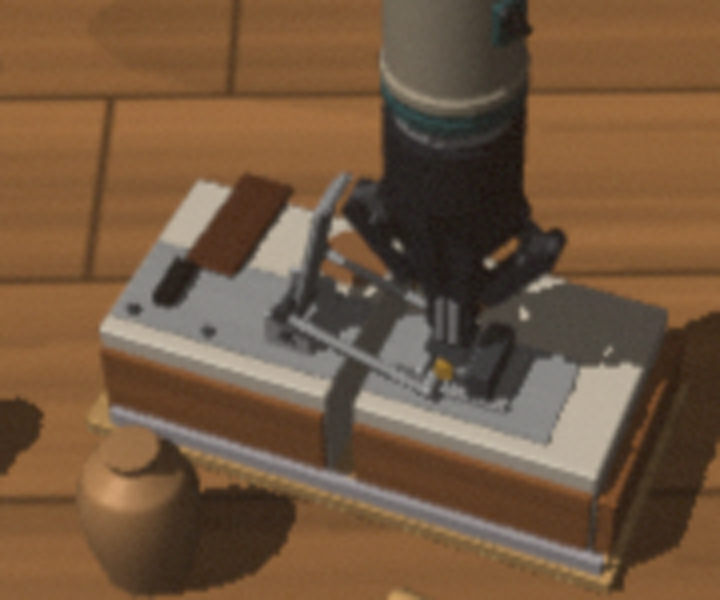

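```bash
python3 -m jog '[{"x":0,"y":-10,"z":0,"ax":0,"ay":0,"az":0,"grip":0},{"x":0,"y":-35,"z":0,"ax":0,"ay":0,"az":0,"grip":0},{"x":0,"y":-65,"z":0,"ax":0,"ay":0,"az":0,"grip":0},{"x":0,"y":-95,"z":0,"ax":0,"ay":0,"az":0,"grip":0},{"x":-5,"y":-115,"z":0,"ax":0,"ay":0,"az":0,"grip":0}]'; python3 look.py 17 wrist scene; python3 -c "
import cv2
a=cv2.imread('pics/scene17.png')[170:320,210:390]; cv2.imwrite('pics/s17z.png',cv2.resize(a,None,fx=4,fy=4,interpolation=cv2.INTER_CUBIC))"
```

```text
clock: 16.4
eef_pos: [602.2, 18.6, 227.6]
tool_rot: [-1.569, 0.001, 1.185]
force: [0.1, 0.4, 0.2]
width: 0.1
t 16.4 tcp mould [ 89.3   1.5 227.6] rot [-1.569e+00  1.000e-03  1.185e+00] F mould [0.4 0.  0.2] w 0.1
```

View pics/wrist17.png

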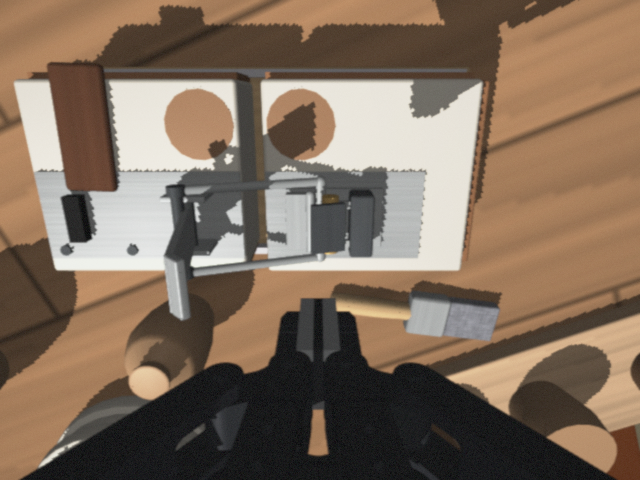

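View pics/s17z.png

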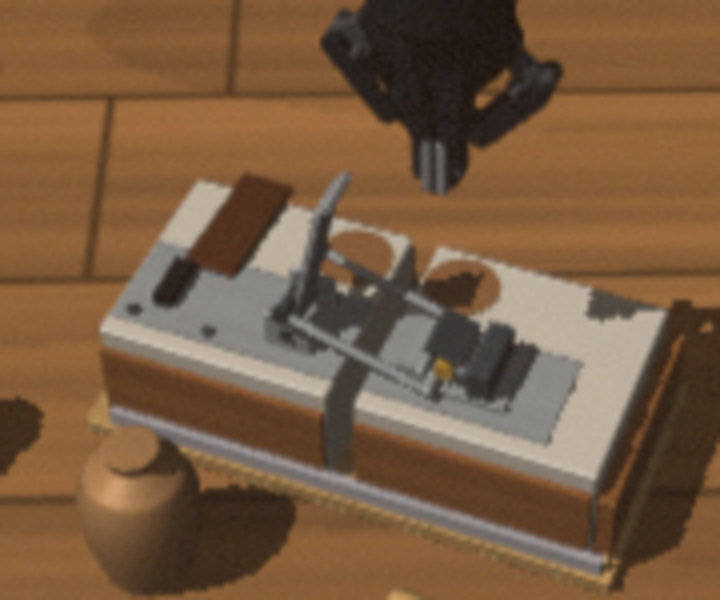

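```bash
python3 -m jog '[{"x":0,"y":20,"z":0,"ax":0,"ay":0,"az":0,"grip":0},{"x":-10,"y":42,"z":0,"ax":0,"ay":0,"az":0,"grip":0},{"x":-25,"y":42,"z":0,"ax":0,"ay":0,"az":0,"grip":0},{"x":-38,"y":42,"z":0,"ax":0,"ay":0,"az":0,"grip":0},{"x":-46,"y":42,"z":0,"ax":0,"ay":0,"az":0,"grip":0}]'; python3 look.py 18;python3 -m jog '[{"x":-6,"y":0,"z":0,"ax":0,"ay":0,"az":0,"grip":0},{"x":-12,"y":0,"z":0,"ax":0,"ay":0,"az":0,"grip":0},{"x":-18,"y":0,"z":0,"ax":0,"ay":0,"az":0,"grip":0},{"x":-24,"y":0,"z":0,"ax":0,"ay":0,"az":0,"grip":0}]';python3 look.py 18;python3 -m jog '[{"x":-6,"y":0,"z":0,"ax":0,"ay":0,"az":0,"grip":0},{"x":-12,"y":0,"z":0,"ax":0,"ay":0,"az":0,"grip":0}]'; python3 look.py 18 wrist scene; python3 -c "
import cv2
a=cv2.imread('pics/scene18.png')[170:320,210:390]; cv2.imwrite('pics/s18z.png',cv2.resize(a,None,fx=4,fy=4,interpolation=cv2.INTER_CUBIC))"
```

```text
clock: 17.0
eef_pos: [585.2, -25.9, 184.9]
tool_rot: [-1.571, 0.001, 1.182]
force: [-1.1, 2.6, 1.5]
width: -0.2
t 17.0 tcp mould [ 41.6   0.6 184.9] rot [-1.571e+00  1.000e-03  1.182e+00] F mould [2.  1.9 1.5] w -0.2
clock: 17.4
eef_pos: [577.4, -45.7, 184.9]
tool_rot: [-1.572, -0.001, 1.186]
force: [0.5, 1.7, 1.8]
width: -0.1
t 17.4 tcp mould [ 20.3   0.4 184.9] rot [-1.572e+00 -1.000e-03  1.186e+00] F mould [1.7 0.2 1.8] w -0.1
clock: 17.6
eef_pos: [572.4, -57.4, 184.5]
tool_rot: [-1.571, 0.0, 1.185]
force: [2.2, 2.0, 1.2]
width: 0.4
t 17.6 tcp mould [  7.6   0.7 184.5] rot [-1.571  0.     1.185] F mould [ 2.6 -1.3  1.2] w 0.4
```

View pics/wrist18.png

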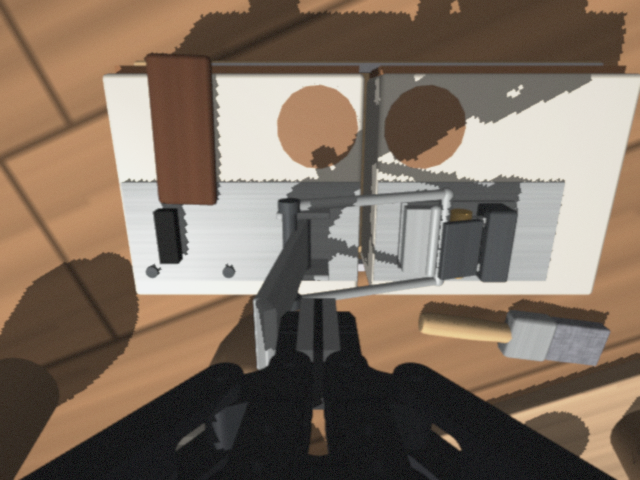

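View pics/s18z.png

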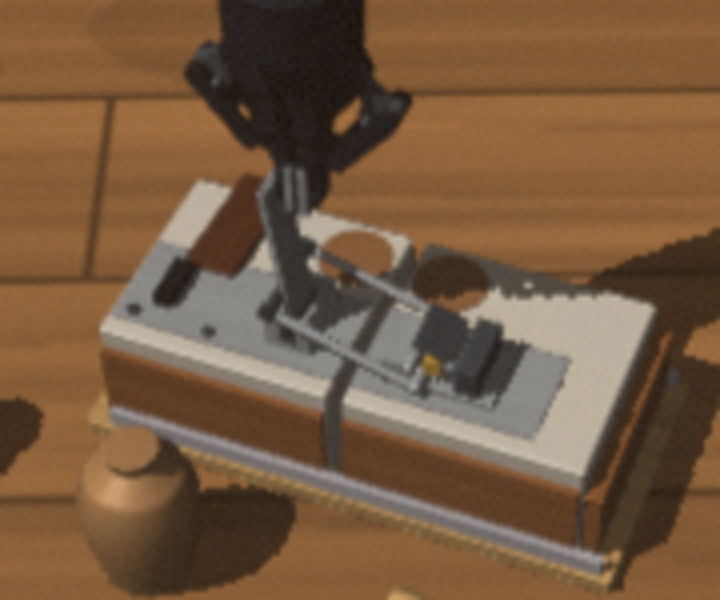

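```bash
python3 -m jog '[{"x":-8,"y":0,"z":0,"ax":0,"ay":0,"az":0,"grip":0},{"x":-16,"y":0,"z":0,"ax":0,"ay":0,"az":0,"grip":0},{"x":-24,"y":0,"z":0,"ax":0,"ay":0,"az":0,"grip":0},{"x":-32,"y":1,"z":0,"ax":0,"ay":0,"az":0,"grip":0}]'; python3 look.py 19;python3 -m jog '[{"x":-7,"y":3,"z":0,"ax":0,"ay":0,"az":0,"grip":0},{"x":-14,"y":6,"z":0,"ax":0,"ay":0,"az":0,"grip":0},{"x":-20,"y":10,"z":0,"ax":0,"ay":0,"az":0,"grip":0}]';python3 look.py 19; python3 look.py 19 wrist scene; python3 -c "
import cv2
a=cv2.imread('pics/scene19.png')[170:320,210:390]; cv2.imwrite('pics/s19z.png',cv2.resize(a,None,fx=4,fy=4,interpolation=cv2.INTER_CUBIC))"
```

```text
clock: 18.1
eef_pos: [559.6, -86.9, 183.1]
tool_rot: [-1.57, 0.0, 1.185]
force: [1.1, 2.7, -1.8]
width: 0.2
t 18.1 tcp mould [-24.6   1.5 183.1] rot [-1.57   0.     1.185] F mould [ 2.9  0.  -1.8] w 0.2
clock: 18.4
eef_pos: [552.3, -105.8, 173.2]
tool_rot: [-1.571, 0.0, 1.185]
force: [0.1, 1.9, 0.4]
width: 0.3
t 18.4 tcp mould [-44.8   1.2 173.2] rot [-1.571  0.     1.185] F mould [1.8 0.6 0.4] w 0.3
t 18.4 tcp mould [-44.8   1.2 173.2] rot [-1.571  0.     1.185] F mould [1.8 0.6 0.4] w 0.3
```

View pics/wrist19.png

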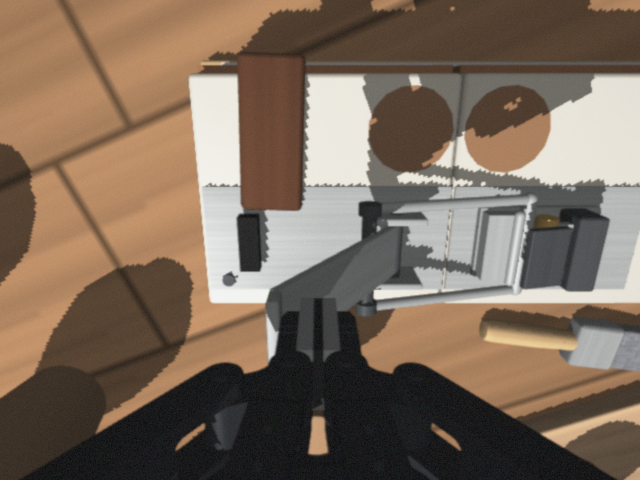

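View pics/s19z.png

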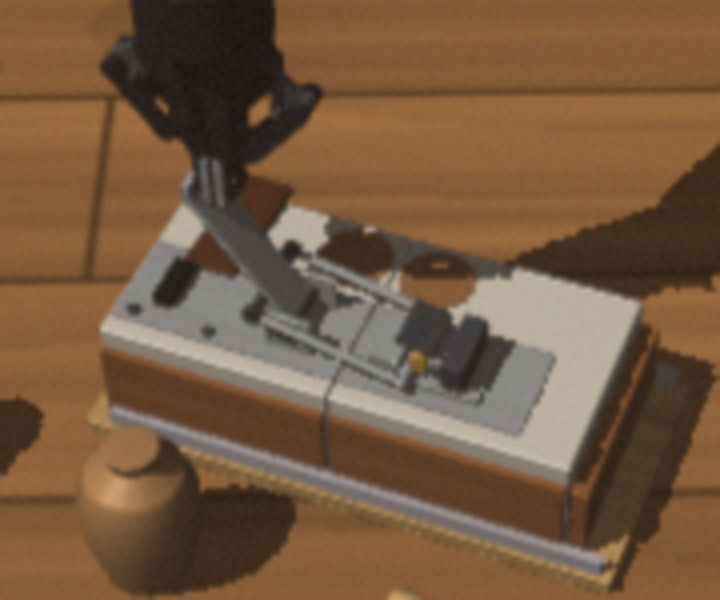

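```bash
python3 -m jog '[{"x":-7,"y":4,"z":0,"ax":0,"ay":0,"az":0,"grip":0},{"x":-13,"y":8,"z":0,"ax":0,"ay":0,"az":0,"grip":0},{"x":-19,"y":13,"z":0,"ax":0,"ay":0,"az":0,"grip":0},{"x":-24,"y":19,"z":0,"ax":0,"ay":0,"az":0,"grip":0}]'; python3 look.py 20;python3 -m jog '[{"x":-4,"y":6,"z":0,"ax":0,"ay":0,"az":0,"grip":0},{"x":-8,"y":12,"z":0,"ax":0,"ay":0,"az":0,"grip":0},{"x":-11,"y":18,"z":0,"ax":0,"ay":0,"az":0,"grip":0}]';python3 look.py 20 wrist scene; python3 -c "
import cv2
a=cv2.imread('pics/scene20.png')[170:320,210:390]; cv2.imwrite('pics/s20z.png',cv2.resize(a,None,fx=4,fy=4,interpolation=cv2.INTER_CUBIC))"
```

```text
clock: 18.9
eef_pos: [544.2, -127.1, 154.2]
tool_rot: [-1.572, -0.001, 1.186]
force: [2.0, 3.3, 1.0]
width: 0.2
t 18.9 tcp mould [-67.6   0.8 154.2] rot [-1.572e+00 -1.000e-03  1.186e+00] F mould [ 3.8 -0.6  1. ] w 0.2
clock: 19.2
eef_pos: [539.6, -138.1, 136.0]
tool_rot: [-1.571, 0.0, 1.185]
force: [2.2, 2.8, 1.2]
width: 0.5
t 19.2 tcp mould [-79.5   0.9 136. ] rot [-1.571  0.     1.185] F mould [ 3.4 -1.   1.2] w 0.5
```

View pics/s20z.png

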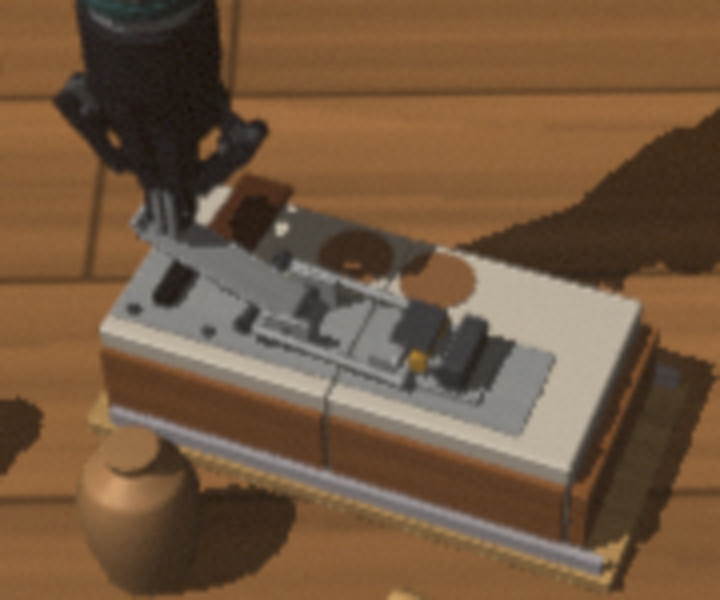

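```bash
python3 -m jog '[{"x":-2,"y":5,"z":0,"ax":0,"ay":0,"az":0,"grip":0},{"x":-4,"y":10,"z":0,"ax":0,"ay":0,"az":0,"grip":0},{"x":-5,"y":15,"z":0,"ax":0,"ay":0,"az":0,"grip":0}]'; python3 look.py 21;python3 -m jog '[{"x":-1,"y":4,"z":0,"ax":0,"ay":0,"az":0,"grip":0},{"x":-1,"y":8,"z":0,"ax":0,"ay":0,"az":0,"grip":0}]';python3 look.py 21;python3 -m jog '[{"x":0,"y":3,"z":0,"ax":0,"ay":0,"az":0,"grip":0},{"x":0,"y":6,"z":0,"ax":0,"ay":0,"az":0,"grip":0}]';python3 look.py 21 wrist scene; python3 -c "
import cv2
a=cv2.imread('pics/scene21.png')[170:320,210:390]; cv2.imwrite('pics/s21z.png',cv2.resize(a,None,fx=4,fy=4,interpolation=cv2.INTER_CUBIC))"
```

```text
clock: 19.6
eef_pos: [537.3, -143.0, 121.0]
tool_rot: [-1.571, 0.001, 1.184]
force: [-0.4, -0.3, 1.2]
width: 0.1
t 19.6 tcp mould [-84.9   1.2 121. ] rot [-1.571e+00  1.000e-03  1.184e+00] F mould [-0.5  0.2  1.2] w 0.1
clock: 19.8
eef_pos: [537.2, -143.3, 112.9]
tool_rot: [-1.571, 0.0, 1.185]
force: [-0.5, -0.4, 0.8]
width: 0.1
t 19.8 tcp mould [-85.2   1.2 112.9] rot [-1.571  0.     1.185] F mould [-0.6  0.3  0.8] w 0.1
clock: 20.0
eef_pos: [537.4, -142.7, 107.0]
tool_rot: [-1.571, -0.0, 1.185]
force: [0.0, -0.3, -0.2]
width: 0.1
t 20.0 tcp mould [-84.6   1.2 107. ] rot [-1.571 -0.     1.185] F mould [-0.2 -0.1 -0.2] w 0.1
```

View pics/s21z.png

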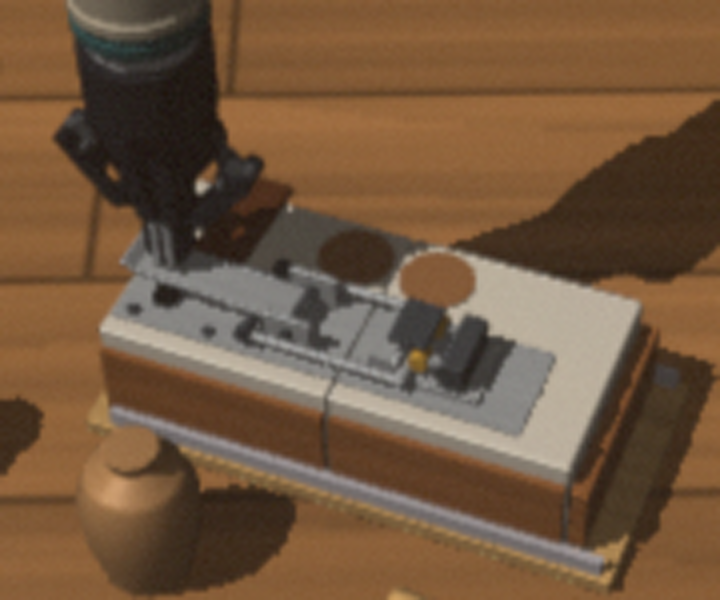

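```bash
python3 -m jog '[{"x":0,"y":2,"z":0,"ax":0,"ay":0,"az":0,"grip":0},{"x":0,"y":4,"z":0,"ax":0,"ay":0,"az":0,"grip":0}]'; python3 look.py 22;python3 -m jog '[{"x":0,"y":2,"z":0,"ax":0,"ay":0,"az":0,"grip":0}]';python3 look.py 22;python3 -m jog '[{"x":0,"y":2,"z":0,"ax":0,"ay":0,"az":0,"grip":0}]';python3 look.py 22;python3 -m jog '[{"x":0,"y":1,"z":0,"ax":0,"ay":0,"az":0,"grip":0}]';python3 look.py 22
```

```text
clock: 20.3
eef_pos: [537.6, -142.9, 103.4]
tool_rot: [-1.571, -0.0, 1.185]
force: [0.5, -0.2, 0.0]
width: -0.2
t 20.3 tcp mould [-84.8   1.  103.4] rot [-1.571 -0.     1.185] F mould [-0.  -0.5  0. ] w -0.2
clock: 20.4
eef_pos: [537.4, -142.9, 101.3]
tool_rot: [-1.571, -0.0, 1.185]
force: [0.0, -0.2, -0.3]
width: -0.2
t 20.4 tcp mould [-84.8   1.1 101.3] rot [-1.571 -0.     1.185] F mould [-0.1 -0.1 -0.3] w -0.2
clock: 20.5
eef_pos: [537.4, -143.0, 99.2]
tool_rot: [-1.571, -0.0, 1.185]
force: [0.1, -0.8, 0.1]
width: -0.0
t 20.5 tcp mould [-84.8   1.1  99.2] rot [-1.571 -0.     1.185] F mould [-0.7 -0.4  0.1] w -0.0
clock: 20.6
eef_pos: [537.3, -142.9, 98.2]
tool_rot: [-1.571, 0.0, 1.185]
force: [0.3, 0.2, -1.2]
width: -0.2
t 20.6 tcp mould [-84.9   1.2  98.2] rot [-1.571  0.     1.185] F mould [ 0.3 -0.2 -1.2] w -0.2
```

Lever likely snapped over by itself; keep feeling for the firm stop.

```bash
python3 -m jog '[{"x":0,"y":1,"z":0,"ax":0,"ay":0,"az":0,"grip":0}]';python3 look.py 22;python3 -m jog '[{"x":0,"y":1,"z":0,"ax":0,"ay":0,"az":0,"grip":0}]';python3 look.py 22 wrist scene; python3 -c "
import cv2
a=cv2.imread('pics/scene22.png')[170:320,210:390]; cv2.imwrite('pics/s22z.png',cv2.resize(a,None,fx=4,fy=4,interpolation=cv2.INTER_CUBIC))"
```

```text
clock: 20.7
eef_pos: [537.4, -142.9, 97.3]
tool_rot: [-1.571, -0.0, 1.185]
force: [0.1, 0.6, 2.6]
width: -0.1
t 20.7 tcp mould [-84.9   1.2  97.3] rot [-1.571 -0.     1.185] F mould [0.6 0.2 2.6] w -0.1
clock: 20.8
eef_pos: [537.4, -143.0, 97.1]
tool_rot: [-1.571, -0.0, 1.185]
force: [-3.2, 1.9, 14.0]
width: -0.2
t 20.8 tcp mould [-84.8   1.1  97.1] rot [-1.571 -0.     1.185] F mould [ 0.6  3.6 14. ] w -0.2
```

View pics/s22z.png

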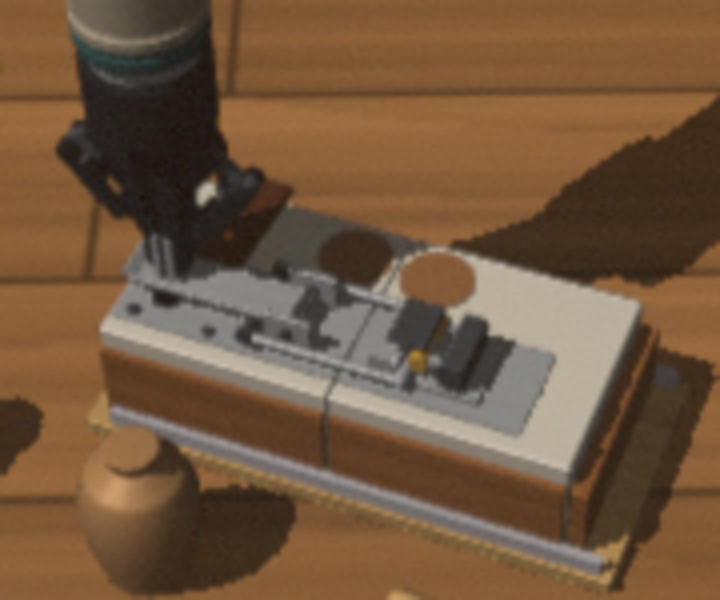

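View pics/wrist22.png

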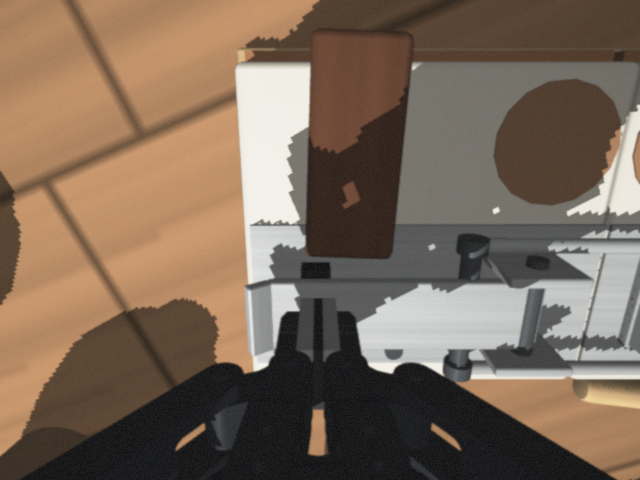

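```bash
python3 -m jog '[{"x":0,"y":1,"z":0,"ax":0,"ay":0,"az":0,"grip":0},{"x":0,"y":1,"z":0,"ax":0,"ay":0,"az":0,"grip":0}]';python3 look.py 23;python3 -m jog '[{"x":0,"y":-8,"z":0,"ax":0,"ay":0,"az":0,"grip":0},{"x":0,"y":-35,"z":0,"ax":0,"ay":0,"az":0,"grip":0},{"x":0,"y":-75,"z":0,"ax":0,"ay":0,"az":0,"grip":0},{"x":0,"y":-120,"z":10,"ax":0,"ay":0,"az":0,"grip":0},{"x":0,"y":-160,"z":30,"ax":0,"ay":0,"az":0,"grip":0}]';python3 -m jog '[{"x":20,"y":0,"z":30,"ax":0,"ay":0,"az":0,"grip":0},{"x":40,"y":0,"z":60,"ax":0,"ay":0,"az":0,"grip":0},{"x":60,"y":0,"z":90,"ax":0,"ay":0,"az":0,"grip":0},{"x":80,"y":0,"z":110,"ax":0,"ay":0,"az":0,"grip":0},{"x":80,"y":0,"z":110,"ax":0,"ay":0,"az":0,"grip":0}]';python3 look.py 23 wrist scene top; python3 -c "
import cv2
a=cv2.imread('pics/scene23.png')[170:320,210:390]; cv2.imwrite('pics/s23z.png',cv2.resize(a,None,fx=4,fy=4,interpolation=cv2.INTER_CUBIC))"
```

```text
clock: 21.1
eef_pos: [537.4, -143.0, 97.1]
tool_rot: [-1.571, -0.001, 1.185]
force: [-3.6, 0.5, 14.9]
width: -0.3
t 21.1 tcp mould [-84.8   1.1  97.1] rot [-1.571e+00 -1.000e-03  1.185e+00] F mould [-0.9  3.5 14.9] w -0.3
clock: 21.6
eef_pos: [510.5, -132.2, 257.5]
tool_rot: [-1.573, 0.0, 1.184]
force: [0.4, 0.5, 0.8]
width: -0.0
clock: 22.1
eef_pos: [436.0, -12.5, 255.5]
tool_rot: [-1.569, -0.002, 1.191]
force: [-0.4, -0.5, -0.2]
width: 0.4
t 22.1 tcp mould [ -1.8 144.  255.5] rot [-1.569 -0.002  1.191] F mould [-0.6  0.2 -0.2] w 0.4
```

View pics/s23z.png

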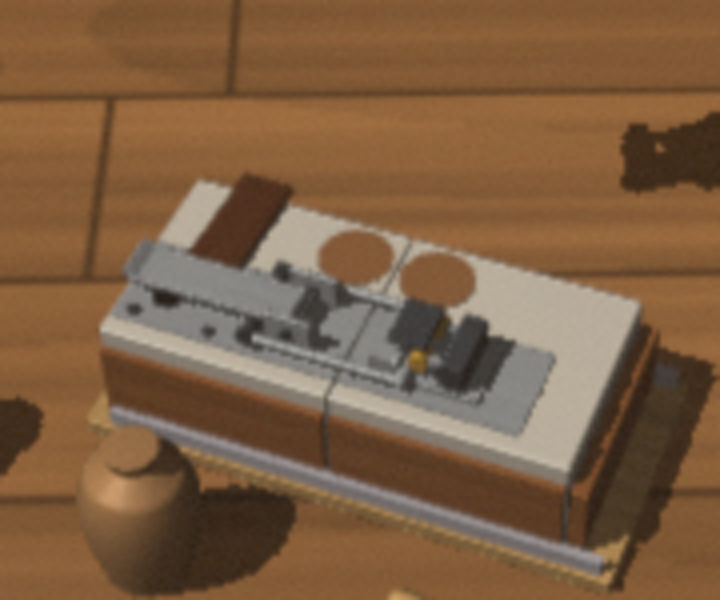

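View pics/wrist23.png

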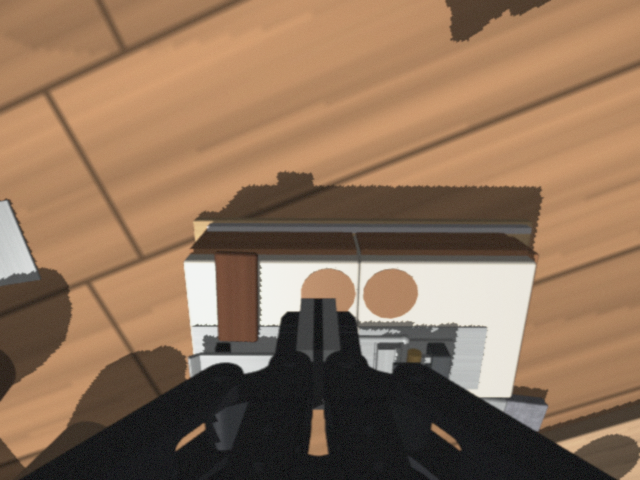

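View pics/scene23.png

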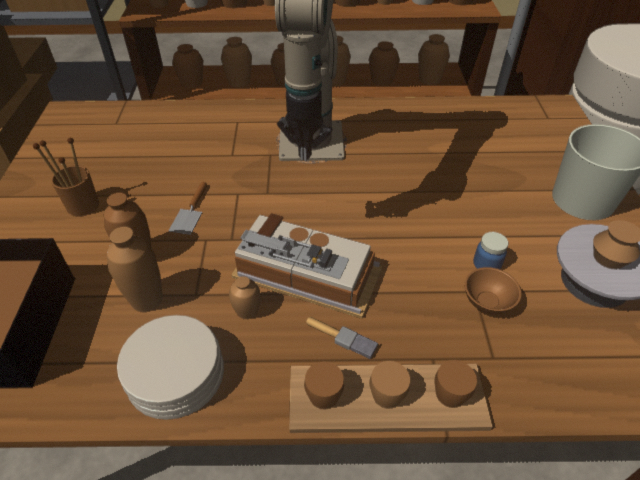

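Run:
```python
from h import *
p=np.load("pose.npy"); im=np.load("pics/scene23.npy",allow_pickle=True).item()
for th in (0,.05,.1,.15,.2):
  L=lat(th,0); print(th,((proj(im,m2w(p[:3],[p3(L['end']+2.5*L['n'],15),p3(L['end']+2.5*L['n'],-15)]))-(209.6,169.6))*4).round(0).tolist())
print(((proj(im,m2w(p[:3],[[-115,-45,90],[-115,95,90],[185,-45,90]]))-(209.6,169.6))*4).round(0).tolist())
im=np.load("pics/top23.npy",allow_pickle=True).item()
cv2.imwrite("pics/t23z.png",cv2.resize(im["color"][150:290,235:415,::-1],None,fx=4.2,fy=4.2,interpolation=cv2.INTER_CUBIC))
```

```text
0 [[148.0, 242.0], [126.0, 275.0]]
0.05 [[147.0, 236.0], [125.0, 269.0]]
0.1 [[147.0, 230.0], [125.0, 263.0]]
0.15 [[147.0, 224.0], [125.0, 257.0]]
0.2 [[148.0, 218.0], [126.0, 251.0]]
[[99.0, 328.0], [199.0, 177.0], [573.0, 470.0]]
```

View pics/t23z.png

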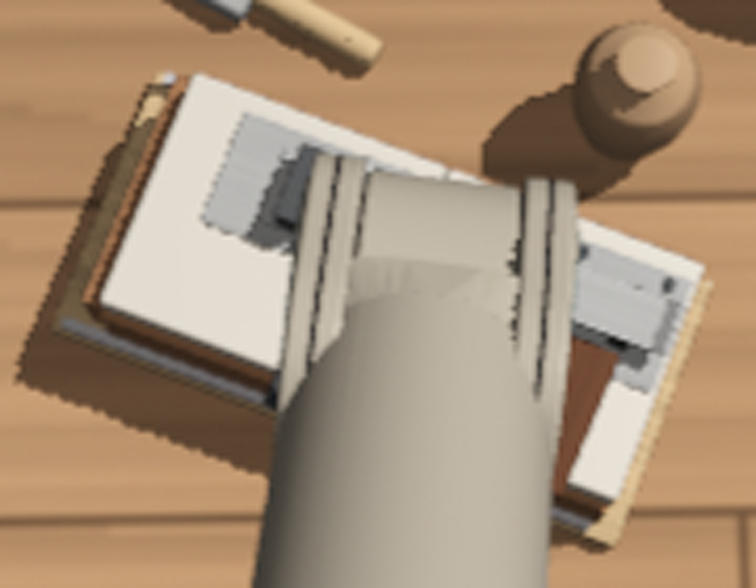

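The lever's end edge is at crop (148,243) and (127,275), which matches the prediction for angle 0. The mould's sliding-half corner matches the position for shut. Nothing else has moved and the robot is clear, so I'm handing in.

```bash
python3 -c "
from cell import *
print(finish_job())"
```

```text
the job is handed in; nothing more can be done
None
```

The latch is hooked and the mould is shut. I raised the lever, swung the loop over the keeper and pressed the bar in. I then swung the lever back past centre and pressed it down onto its stop. The clock stood at about 22 s at hand-in.

**Last checks:**
- **Lever:** its end edge lies within about 1 px (in the 4x enlarged picture) of where angle 0 should put it. It met a firm stop at about 15 N.
- **Bar:** after the press it sank about 11 mm to a firm stop at about 12 N, and the lever then drew the half shut. That was felt and seen rather than measured directly. The highest reading while pressing it in was 28 N down.
- **Sliding half:** the far corner is where it should be with the mould shut, and no gap shows.
- **Bystanders:** the pots and tools look unmoved in the pictures. I compared them by eye only.
- **Robot:** it stands clear, with the force reading at zero.

**What did not go as expected:**
- My first push slid over the lever's end without moving it. The closed fingertips turned out about 9 mm behind the TCP rather than 11 mm ahead, so I repeated the push lower.
- On that second push the lever's end pressed the gripper upward at about 10 N. It probably touched the finger linkage, so I raised the gripper.
- Forces were read only at the end of each move, so a brief peak in between could have been missed.

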